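# Turn the next beaker mouth-down on the banding wheel

### The job

The finished cup on the banding wheel is to make way for the tall beaker, which waits mouth-up on the full ware board. First lay the beaker on its side in the wooden cradle and let go; then stand the cup, kept mouth-down all the way, in the place the beaker left on the board; then take the beaker from the cradle and stand it mouth-down on the wheel, centred to within a centimetre, for its foot to be trimmed. The clay is unfired and easily chipped: set things down gently, do not drop them, and leave the other ware, jars and tools where they are.

Things in the scene. Friction and masses are not known exactly. Their poses are not given: they have to be found in the camera images.
- beaker: Tall straight beaker of bare brown clay: outer diameter 60 mm, height 105 mm, wall 5 mm, floor 7 mm, foot edge bevelled to 57 mm over the lowest 6 mm; 0.15 to 0.31 kg. Origin: centre of the foot's underside; z runs along its axis from foot to open mouth (up when mouth-up, down when mouth-down). Starts mouth-up on one of the ware board's three places.
- beaker_mid (a point): Point on the beaker's axis halfway along it, 52.5 mm from the foot; axes as the beaker's.
- cup: Finished clay cup standing mouth-down on the wheel, within 15 mm of its centre: height 65 mm, outer diameter 60 mm over the lower 43 mm (from the rim up), narrowing above to 44 mm at its foot, which is on top; about 0.14 kg. Origin: centre of the rim plane on which it stands; z points from rim to foot, up while mouth-down.
- bowl: Small mouth-up bowl of the same clay on the ware board, 70 mm across the rim, 58 mm high; to be left alone. Origin: centre of its underside, z up.
- pot: Small round-bellied mouth-down pot of the same clay on the ware board, 66 mm across its belly, 62 mm high; to be left alone. Origin: centre of the rim plane on which it stands, z up.
- ware_board: Fixed plywood ware board 330 mm (x) by 140 mm (y), 15 mm thick. Origin: centre of its underside; top at z = 15 mm. Three unmarked places lie on its own x axis at x = -105, 0 and +105 mm, each occupied at the start, to within 7 mm, by beaker, bowl or pot in any order.
- wheel_top (a point): Centre of the flat top of the banding wheel, a fixed, non-turning aluminium disc 140 mm in diameter on a stem and foot; the top is 55 mm above the table. z up. Wheel and ware board stand on either side of the cradle, either way round.
- cradle: Fixed wooden cradle: base 110 (x) by 70 (y) by 12 mm with two V-notched saddles, each 14 mm thick and 67 mm wide, centred at x = -36 and +36 mm, 58 mm free between them; V faces at 45 degrees, saddle tops 60 mm above the table. Origin: centre of the underside; x runs along the trough. The beaker's mouth may point to either end.
- cradle_axis (a point): The middle of the trough, 75 mm above the table: the axis of a beaker lying in the saddles passes through here along the cradle's x axis. Axes as the cradle's.
- bottle: Slim white plastic bottle with a blue cap, 40 mm diameter, 130 mm high, behind and to one side of the middle station. Origin: centre of its underside. Not to be disturbed.
- slip_jar: Small clear jar with a white lid, 36 mm diameter, 65 mm high, standing between two stations. Origin: centre of its underside. Not to be disturbed.
- stamp: Dark wooden clay stamp, 32 mm diameter, 50 mm high, standing between two stations. Origin: centre of its underside. Not to be disturbed.
- rib: Flat wooden rib 75 x 26 x 10 mm (x, y, z), lying between two stations. Origin: centre of its underside. Not to be disturbed. (A grey jar 125 mm high and a white bottle 190 mm high at the far edge, from 0.80 m ahead, and the roller, boards and tubs at the sides are fixed.)
Not all that is in view belongs to the job. What is shaped like the part that bears wheel_top but pink is not meant. Leave any purple look-alike of the cup alone.

How it is judged:
By the outcome, as a careful person would: the job done as asked, in the order asked, and still so for the second after the job is handed in, with the robot touching nothing.
It also fails if it takes over 72 s, if anything falls off the work surface, if the arm or the gripper's body presses on something with over 40 N, if the wrist force passes 120 N, or if a joint passes its speed limit or range.

### The arm

A 7-joint arm with a two-finger parallel gripper is mounted at the origin on the work surface. World frame = base frame: x ahead of the robot, y to its left, z up, the work surface at z = 0. Lengths are in m, angles in rad, forces in N, time in s.
With the tool pointing down it reaches from about 0.4 to 0.85 m from the base axis. Payload 4.5 kg.
Tool frame: the origin (TCP) lies between the finger pads; the fingertips stand 11 mm ahead of it and the grasp point (between the pads) lies 8 mm behind it (r.tip_reach is the distance from the TCP to the fingertips, in m); x points along the fingers, y is the direction in which the jaws open and shut, and the axes are right-handed (so a half turn about x gives the same grasp; the last joint's range is limited). The gripper opens to 88 mm and grips with 3 to 60 N. Pads are 18 mm wide; open, the fingers measure 123 mm over their backs; the gripper's body (75 mm by 187 mm) begins 45 mm behind the grasp point.
Start: joints at [1.35, 0.689, -0.195, 1.565, 0.157, 0.902, -0.215], TCP at [0.158, -0.605, 0.25] pointing down, gripper open.
Joint ranges: [-3.01, 3.01], [-0.46, 2.08], [-1.47, 1.51], [0.13, 2.56], [-1, 4.14], [0.04, 2.09], [-2.66, 2.66]. Speed limits (rad/s): [2.57, 2.57, 3.14, 3.14, 3.14, 3.14, 3.14].

### API

Orientations are given as a unit quaternion [x, y, z, w].
In Python, from plant import r gives the robot as it stands.
- The arm moves only by the tool drive_tool, never from a script. Its argument "deltas" is a list of rows, each a list of 3 entries, a list of its own where there are three numbers: the turn, a rotation vector about the tool's x, y, z in degrees, then the shift along the tool's x, y, z in cm, then the finger opening in cm, from 0 to 8.81. A call has 1 to 12 rows; each row shifts and turns the commanded pose from where the row before left it, along the tool's axes as they then stand; what a row does not reach is not made up. A row lasts 1/12 s, in which the tool goes at most 41.7 mm and 7.16 degrees, less where a joint would pass 70% of its speed; a pose out of reach is approached as far as the arm can. A call is refused whole if a number of a shift passes 4.17 or a number of a turn 7.16, either way. A call with a gripper value outside its range is refused whole. The fingers move at their own pace and stop on an object; "force" is the grip in N (left out, the last holds). Time passes only in rows, so rows that do not move let the fingers close. It gives the time, the measured TCP pose, the force and the opening at its end, in the units of the state.
- r.get_state(): the state, without advancing time (a new reading comes with each control period).
- r.snapshot(name): name is "scene" or "top" or "wrist"; returns a dict with "color" (400x640x3 uint8, red, green, blue), "fov_y" (degrees; the focal length in pixels is half the picture's height over the tangent of half this angle, whatever the lens; pixels are square), "cx", "cy" (the principal point, pixels), "extrinsics" (4x4, takes a point from world to camera coordinates); the wrist camera has in their place "tool_from_camera" (4x4, takes a point from camera to tool coordinates, whose origin is the TCP and whose axes are the tool frame's). Camera axes: x right, y up, looking along -z (the intrinsics and any distortion apply to the point x, -y, -z); pixel columns grow to the right and rows downward; lengths in m; the calibration is good to about 2 mm. A picture is of the moment at which its call begins: read the wrist's pose just before it. There is no depth.
- r.finish_job(): hands the job in, once; it reports no verdict.
The state is a dict: "clock": time; "q": joint angles; "qd": joint speeds; "joint_torque": joint torques, N m; "tool_pos": TCP position; "eef_rot": TCP orientation; "contact_force": force on the tool from outside, world axes, zero at the start; "moment": the same for the moment, N m; "opening": opening from 0.0 (shut) to 1.0 (fully open).
Only numpy, scipy, OpenCV 4.12 (cv2) and the standard library are available. Lean on these libraries where they do the work, as an engineer would, in place of code of your own. Each camera call takes 0.05 s, during which the arm holds its last target. There are 200 camera calls.

## Working session

There is one attempt and no reset: what is moved stays moved. The work goes in short steps, Python scripts to look and compute and a tool call to move; the robot and the scene stay as the last step left them, time stands still between calls to the robot, and variables do not carry over. Pictures are saved under pics/ and viewed, about 8 in all and at most 12, crops included, and the job is handed in when it is done.

Besides the shell and the picture viewer there is one more tool, called in YAML: its name, and indented under it one key for each argument. drive_tool: Moves the arm, as the interface text tells. Its arguments: {"type":"object","properties":{"deltas":{"type":"array","items":{"type":"array"}},"force":{"type":"number"}},"required":["deltas"]}

```bash
ls; mkdir -p pics; python3 - <<'E'
from plant import r
import cv2,json,numpy as np
np.set_printoptions(precision=4,suppress=True)
print(r.get_state(), r.tip_reach)
for n in ("scene","top"):
    s=r.snapshot(n); cv2.imwrite(f"pics/{n}0.png",s["color"][:,:,::-1])
    print(n,{k:v for k,v in s.items() if k!="color"})
E
```

```text
pics
{'clock': 0.0, 'q': array([ 1.3498,  0.69  , -0.1945,  1.5663,  0.1573,  0.9025, -0.2151]), 'qd': array([-0.0001,  0.0003,  0.0011, -0.0008, -0.0005,  0.0008, -0.0016]), 'joint_torque': array([ -0.0008, -52.7569,  -1.2671, -15.3434,  -0.0527,   0.0067,
         0.0001]), 'tool_pos': array([ 0.1573, -0.6042,  0.2489]), 'eef_rot': array([-0.7012, -0.0905,  0.7015, -0.0892]), 'contact_force': array([ 0.0606,  0.8631, -0.5301]), 'moment': array([ 0.0188, -0.0462,  0.0434]), 'opening': 0.9983682117148684} 0.011
scene {'fov_y': 55.141764204494834, 'cx': 322.3001885164225, 'cy': 206.01208391072763, 'extrinsics': array([[-0.0852,  0.9962,  0.0163,  0.0955],
       [-0.6358, -0.067 ,  0.769 ,  0.2866],
       [ 0.7672,  0.0551,  0.6391, -1.3376],
       [ 0.    ,  0.    ,  0.    ,  1.    ]])}
top {'fov_y': 43.89647715153533, 'cx': 322.33788946561526, 'cy': 194.01838250656604, 'extrinsics': array([[ 0.0043, -0.9999, -0.0121, -0.0507],
       [ 0.9955,  0.0031,  0.0945, -0.5408],
       [-0.0945, -0.0125,  0.9954, -1.2074],
       [ 0.    ,  0.    ,  0.    ,  1.    ]])}
```

View pics/scene0.png

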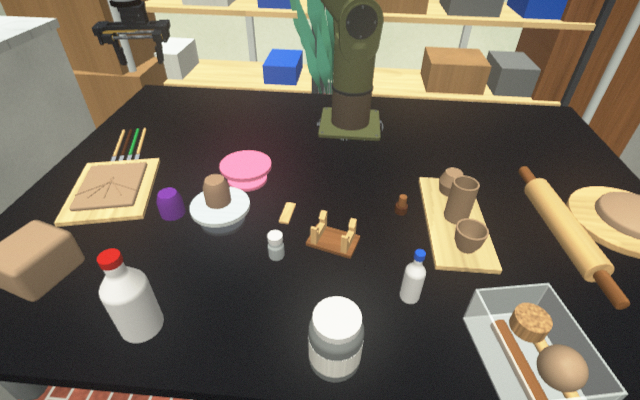

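View pics/top0.png

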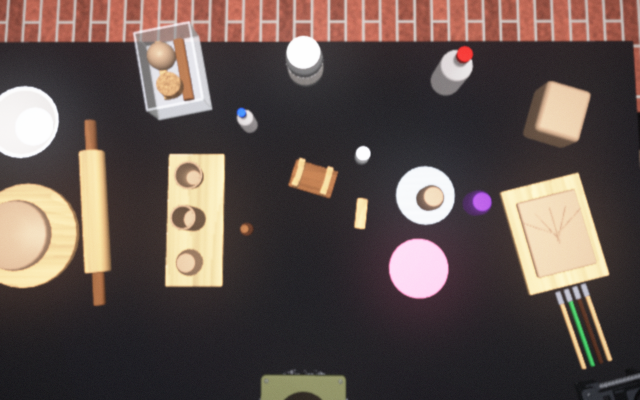

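```bash
cat > h.py <<'E'
import numpy as np, cv2
from scipy.spatial.transform import Rotation as R
np.set_printoptions(precision=4,suppress=True)
def cam(s,Twt=None):
    f=200/np.tan(np.radians(s["fov_y"]/2))
    E=s["extrinsics"] if "extrinsics" in s else np.linalg.inv(Twt@s["tool_from_camera"])
    return f,s["cx"],s["cy"],np.array(E)
def ray(c,px):
    f,cx,cy,E=c; M=np.linalg.inv(E)
    d=M[:3,:3]@np.array([(px[0]-cx)/f,-(px[1]-cy)/f,-1]); return M[:3,3],d
def onz(c,px,z):
    o,d=ray(c,px); return o+d*(z-o[2])/d[2]
def proj(c,p):
    f,cx,cy,E=c; q=E[:3,:3]@np.asarray(p)+E[:3,3]
    return np.array([cx+f*q[0]/-q[2], cy+f*q[1]/q[2]])
def pose(st):
    T=np.eye(4);T[:3,:3]=R.from_quat(st["eef_rot"]).as_matrix();T[:3,3]=st["tool_pos"];return T
E
python3 - <<'E'
from plant import r
from h import *
import pickle
S={n:r.snapshot(n) for n in("scene","top")}; pickle.dump(S,open("s0.pkl","wb"))
print("time",r.get_state()["clock"])
for n in S:
    print(n,"cam pos",np.linalg.inv(S[n]["extrinsics"])[:3,3])
# top: board, wheel, pink
c=cam(S["top"]); im=S["top"]["color"]; hsv=cv2.cvtColor(im,cv2.COLOR_RGB2HSV)
def blobs(m,roi,amin=60):
    mm=np.zeros_like(m);x0,y0,x1,y1=roi;mm[y0:y1,x0:x1]=m[y0:y1,x0:x1]
    cs,_=cv2.findContours(mm,cv2.RETR_EXTERNAL,cv2.CHAIN_APPROX_NONE)
    return [k for k in cs if cv2.contourArea(k)>amin]
v=(hsv[...,2]>70).astype(np.uint8)*255
for name,roi,z in(("board",(155,140,232,295),.015),("wheel",(390,160,462,228),.055),("pink",(380,232,455,305),.055),("purple",(464,185,500,220),.03),("cradle",(280,150,345,205),.06),("rib",(350,192,372,235),.01),("slip",(352,142,375,168),.065),("stamp",(236,220,256,238),.05),("bottle",(232,104,262,136),.13)):
    for k in blobs(v,roi,30):
        (px,py),(w,h),a=cv2.minAreaRect(k); p=onz(c,(px,py),z)
        print(name,(round(px,1),round(py,1)),round(w,1),round(h,1),round(a,1),"->",p[:2], "bbox",cv2.boundingRect(k), [onz(c,q,z)[:2].round(3).tolist() for q in cv2.boxPoints(cv2.minAreaRect(k))] if name in("board","cradle","rib") else "")
t=S["top"]["color"][130:300,150:500]; a=cv2.resize(t,None,fx=2.2,fy=2.2,interpolation=cv2.INTER_CUBIC)
cv2.imwrite("pics/topcrop.png",a[:,:,::-1])
t=S["scene"]["color"][145:285,150:510]; a=cv2.resize(t,None,fx=2.2,fy=2.2,interpolation=cv2.INTER_CUBIC)
cv2.imwrite("pics/scenecrop.png",a[:,:,::-1])
# kinematics sign test
st=r.get_state();q=st["q"];Rt=R.from_quat(st["eef_rot"]).as_matrix()
import itertools
best=[]
for sg in itertools.product([1,-1],repeat=7):
    A=R.identity()
    for i in range(7): A=A*R.from_rotvec(sg[i]*q[i]*np.array([0,0,1] if i%2==0 else [0,1,0]))
    A=A.as_matrix(); best.append((np.arccos(np.clip(A[:,2]@Rt[:,0],-1,1)),sg))
best.sort();print(best[:6]); print(Rt)
E
```

```text
time 0.2
scene cam pos [ 1.2165 -0.0021  0.6329]
top cam pos [ 0.4246 -0.064   1.2524]
board (194.6, 220.0) 59.9 135.0 1.0 -> [0.4757 0.2704] bbox (164, 153, 62, 135) [[0.31, 0.343], [0.648, 0.348], [0.645, 0.196], [0.308, 0.194]]
wheel (424.8, 195.3) 60.8 60.1 45.0 -> [ 0.536  -0.2966] bbox (395, 165, 61, 62) 
pink (418.0, 265.5) 67.0 62.0 90.0 -> [ 0.3676 -0.278 ] bbox (387, 232, 63, 68) 
purple (478.0, 202.5) 25.0 28.0 90.0 -> [ 0.5208 -0.4319] bbox (464, 190, 29, 26) 
cradle (313.2, 177.1) 45.4 32.2 16.6 -> [ 0.5788 -0.0267] bbox (288, 157, 51, 42) [[0.557, 0.037], [0.632, 0.015], [0.601, -0.091], [0.526, -0.068]]
rib (360.5, 213.0) 13.0 32.5 5.4 -> [ 0.495  -0.1442] bbox (353, 197, 16, 33) [[0.456, -0.124], [0.537, -0.132], [0.534, -0.164], [0.453, -0.156]]
slip (362.0, 154.5) 19.0 16.0 90.0 -> [ 0.6336 -0.1447] bbox (354, 145, 17, 20) 
stamp (245.5, 228.5) 13.0 13.0 0.0 -> [0.4542 0.1368] bbox (239, 222, 14, 14) 
bottle (246.2, 119.3) 27.6 18.4 45.0 -> [0.704  0.1265] bbox (236, 107, 22, 26) 
[(np.float64(0.0), (-1, 1, -1, 1, -1, 1, -1)), (np.float64(0.0), (-1, 1, -1, 1, -1, 1, 1)), (np.float64(0.00022815243573415806), (-1, 1, 1, 1, 1, 1, 1)), (np.float64(0.00022815243670738723), (-1, 1, 1, 1, 1, 1, -1)), (np.float64(0.0004901709513526224), (1, -1, -1, -1, -1, -1, -1)), (np.float64(0.0004901709518056166), (1, -1, -1, -1, -1, -1, 1))]
[[-0.0004  0.2521 -0.9677]
 [ 0.0011 -0.9677 -0.2521]
 [-1.     -0.0011  0.0001]]
```

View pics/topcrop.png

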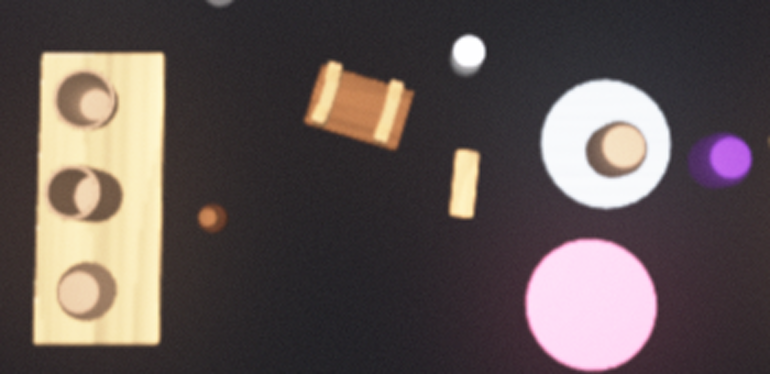

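View pics/scenecrop.png

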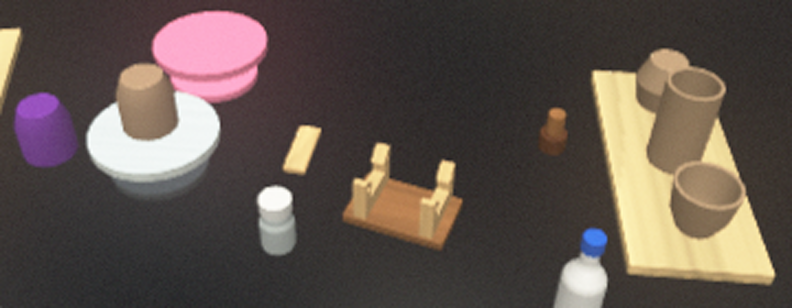

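```bash
python3 - <<'E'
from h import *
import pickle
S=pickle.load(open("s0.pkl","rb"))
c=cam(S["top"]);im=S["top"]["color"];hsv=cv2.cvtColor(im,cv2.COLOR_RGB2HSV)
def prt(m,roi,name,z,amin=20):
    x0,y0,x1,y1=roi;k0=np.ascontiguousarray(m[y0:y1,x0:x1]).astype(np.uint8)
    cs,_=cv2.findContours(k0,cv2.RETR_EXTERNAL,cv2.CHAIN_APPROX_NONE,offset=(x0,y0));out=[]
    for k in cs:
        if cv2.contourArea(k)<amin: continue
        rc=cv2.minAreaRect(k); print(name,np.round(rc[0],1),np.round(rc[1],1),round(rc[2],1),"bbox",cv2.boundingRect(k),"->",onz(c,rc[0],z)[:2]);out.append(k)
    return out
print("board px",im[160,215],"beaker",im[218,200],im[217,190],"cup",im[195,420],im[196,433],"wheel",im[180,415],"cradle base",im[178,313],"saddle",im[172,298],im[180,327])
g=im.astype(int).sum(2)
# saddles: brighter, base: darker brown
prt((g>430)&(np.arange(640)[None]>0),(284,152,345,205),"saddle",.06)
for off in(0,1):
  pass
brown=(im[...,0].astype(int)-im[...,2]>25)
prt(im[...,2]<150,(166,160,222,285),"ware",.0)
prt(im[...,2]<200,(397,170,454,222),"cupsil",.0)
# scene view
c2=c;c=cam(S["scene"]);im=S["scene"]["color"];g=im.astype(int).sum(2)
print("scene saddle",im[220,320],"base",im[240,330],"beaker",im[205,460],"board",im[230,440])
prt((g>330)&(im[...,2]>70),(300,205,362,250),"sc saddle",.06,8)
E
```

```text
board px [249 235 188] beaker [115  91  72] [241 217 183] cup [121 101  89] [244 226 194] wheel [248 250 251] cradle base [201 135  88] saddle [247 227 172] [247 226 171]
saddle [326.3 180.3] [ 8.4 28.2] 16.7 bbox (319, 167, 14, 28) -> [ 0.5711 -0.0586]
saddle [299.2 172.2] [10.7 28.2] 16.7 bbox (291, 158, 14, 28) -> [0.5908 0.0071]
ware [189. 262.] [26. 26.] 90.0 bbox (176, 249, 27, 27) -> [0.3709 0.2857]
ware [188.4 217.5] [34.3 25.3] 15.9 bbox (171, 205, 35, 27) -> [0.4825 0.2905]
ware [189. 176.] [28.3 25.5] 45.0 bbox (175, 162, 29, 27) -> [0.5885 0.2921]
ware [167.  211.5] [103.   2.] 90.0 bbox (166, 160, 3, 104) -> [0.4976 0.3454]
cupsil [446.  212.5] [17. 14.] 90.0 bbox (439, 204, 15, 18) -> [ 0.4976 -0.36  ]
cupsil [400.1 215.7] [23.4 11.5] 50.2 bbox (397, 203, 16, 19) -> [ 0.4892 -0.2445]
cupsil [429.5 197.5] [25. 27.] 90.0 bbox (416, 185, 28, 26) -> [ 0.5354 -0.3192]
cupsil [446.  178.5] [17. 14.] 90.0 bbox (439, 170, 15, 18) -> [ 0.5839 -0.3617]
cupsil [399.6 174.8] [10.1 20.6] 39.1 bbox (397, 170, 14, 17) -> [ 0.593  -0.2443]
scene saddle [189 154 103] base [189 133  84] beaker [139 117  90] board [248 232 171]
sc saddle [334.6 231.5] [49.4 36.5] 14.9 bbox (307, 210, 53, 40) -> [ 0.6121 -0.0176]
```

drive_tool:
  deltas:
    - [[0,0,0],[-2,0,-2],8.8]
    - [[0,0,0],[-2,0,-4],8.8]
    - [[0,0,0],[0,0,-4],8.8]
    - [[0,0,0],[0,0,-4],8.8]
    - [[0,0,0],[0,0,-4],8.8]
    - [[0,0,0],[0,0,-4],8.8]

```text
clock: 0.7
tool_pos: [0.3694, -0.5492, 0.2884]
eef_rot: [-0.701, -0.09, 0.701, -0.09]
contact_force: [1.2, -1.1, -0.2]
opening: 0.997
```

```bash
python3 - <<'E'
from h import *
from plant import r
import pickle,json
S=pickle.load(open("s0.pkl","rb"));c=cam(S["top"])
print("beaker y from rim",onz(c,(171,217),.12)[1]-.03,"from base",onz(c,(206,219),.02)[1]+.0295)
print("beaker x rows at z~.12/.015", onz(c,(185,205),.12)[0]-.03, onz(c,(185,232),.12)[0]+.03,onz(c,(195,232),.015)[0]+.0285)
print("cup y rim", onz(c,(416,198),.06)[1]-.03,"shoulder",onz(c,(444,198),.098)[1]+.03,"x",onz(c,(425,185),.098)[0]-.03,onz(c,(425,211),.06)[0]+.03)
st=r.get_state();q=st["q"];T=pose(st)
json.dump([[[1.3498,.69,-.1945,1.5663,.1573,.9025,-.2151],[.1573,-.6042,.2489],[-0.7012,-0.0905,0.7015,-0.0892]],[q.tolist(),st["tool_pos"].tolist(),st["eef_rot"].tolist()]],open("kin.json","w"))
A=R.identity();sg=[-1,1,-1,1,-1,1,-1]
for i in range(7): A=A*R.from_rotvec(sg[i]*q[i]*np.array([0,0,1] if i%2==0 else [0,1,0]))
print(q,"A^T R\n",A.as_matrix().T@T[:3,:3])
D=json.load(open("kin.json"))
def cols(q):
    A=R.identity();C=[]
    for i in range(7):
        A=A*R.from_rotvec(sg[i]*q[i]*np.array([0,0,1] if i%2==0 else [0,1,0]))
        C.append(A.as_matrix())
    return C
for d in D:
    C=cols(d[0]);W=C[1][:,2],C[3][:,2],C[5][:,2]
    print("dirs",W,d[1])
s=r.snapshot("wrist");print({k:v for k,v in s.items() if k!="color"});cv2.imwrite("pics/w0.png",s["color"][:,:,::-1])
E
```

```text
beaker y from rim 0.2665668403501943 from base 0.27027705024900034
beaker x rows at z~.12/.015 0.475714510511167 0.4739271212323882 0.47432576013907574
cup y rim -0.30454698036266503 shoulder -0.3028755554503699 x 0.5260215741664018 0.5275645727743634
[ 1.0017  0.7032 -0.1802  1.3953  0.1337  1.0551 -0.5188] A^T R
 [[-0. -1. -0.]
 [-0.  0. -1.]
 [ 1. -0. -0.]]
dirs (array([ 0.1395, -0.6211,  0.7712]), array([ 0.3551, -0.6987, -0.6211]), array([-0.0006,  0.0017, -1.    ])) [0.1573, -0.6042, 0.2489]
dirs (array([ 0.3485, -0.5447,  0.7628]), array([ 0.6077, -0.6224, -0.4933]), array([-0.0002,  0.0001, -1.    ])) [0.3694000443301084, -0.5492258018095958, 0.2883830748911759]
{'fov_y': 69.47782566340518, 'cx': 321.2472866450967, 'cy': 201.2195935984904, 'tool_from_camera': array([[ 0.0004,  0.266 , -0.964 , -0.135 ],
       [ 1.    , -0.0008,  0.0002,  0.0007],
       [-0.0008, -0.964 , -0.266 , -0.0685],
       [ 0.    ,  0.    ,  0.    ,  1.    ]])}
```

```bash
cat >> h.py <<'E'
def frame(tau,psi,flip=1):
    """tool rotation: pointing down, tilted tau deg toward horizontal heading psi deg; jaws horizontal"""
    t,p=np.radians([tau,psi]); d=np.array([np.cos(p),np.sin(p),0])
    x=np.sin(t)*d-np.cos(t)*np.array([0,0,1.]); z=flip*(np.cos(t)*d+np.sin(t)*np.array([0,0,1.]))
    return np.column_stack([x,np.cross(z,x),z])
def rows(T0,P,Rm,N,grip=8.8,ret=False):
    T=np.array(T0,float); p0=T[:3,3].copy(); R0=R.from_matrix(T[:3,:3]); dv=(R0.inv()*R.from_matrix(Rm)).as_rotvec(); out=[]
    for k in range(1,N+1):
        s=k/N; Rk=R0*R.from_rotvec(dv*s); pk=p0+(np.asarray(P)-p0)*s
        cur=R.from_matrix(T[:3,:3])
        w=np.round(np.degrees((cur.inv()*Rk).as_rotvec()),1)+0; d=np.round(100*(cur.inv().apply(pk-T[:3,3])),2)+0
        out.append([w.tolist(),d.tolist(),grip])
        T[:3,3]+=cur.apply(d/100); T[:3,:3]=(cur*R.from_rotvec(np.radians(w))).as_matrix()
    m=np.abs(np.array([o[0]+o[1] for o in out])).max(0)
    print("max",m,str(out).replace(" ",""))
    return T
SG=[-1,1,-1,1,-1,1,-1]
def chain(q):
    A=R.identity();C=[]
    for i in range(7):
        A=A*R.from_rotvec(SG[i]*q[i]*np.array([0,0,1.] if i%2==0 else [0,1.,0])); C.append(A.as_matrix())
    return C
E
python3 - <<'E'
from h import *
from plant import r
st=r.get_state()
rows(pose(st),[.45,-.1,.4],frame(30,-90,1),12)
E
```

```text
max [6.1  2.2  1.6  2.56 3.42 3.03] [[[-6.1,-2.2,1.6],[-0.91,-3.42,-1.54],8.8],[[-6.1,-2.2,1.6],[-1.07,-3.2,-1.85],8.8],[[-6.0,-2.1,1.6],[-1.23,-2.97,-2.14],8.8],[[-6.1,-2.2,1.6],[-1.39,-2.69,-2.39],8.8],[[-6.1,-2.2,1.6],[-1.56,-2.38,-2.59],8.8],[[-6.1,-2.2,1.6],[-1.73,-2.05,-2.78],8.8],[[-6.1,-2.2,1.6],[-1.89,-1.69,-2.9],8.8],[[-6.1,-2.1,1.6],[-2.04,-1.33,-2.99],8.8],[[-6.0,-2.2,1.6],[-2.18,-0.95,-3.03],8.8],[[-6.1,-2.2,1.6],[-2.33,-0.57,-3.03],8.8],[[-6.1,-2.2,1.6],[-2.44,-0.18,-2.97],8.8],[[-6.1,-2.2,1.6],[-2.56,0.2,-2.87],8.8]]
```

drive_tool:
  deltas:
    - [[-6.1,-2.2,1.6],[-0.9,-3.4,-1.5],8.8]
    - [[-6.1,-2.2,1.6],[-1.1,-3.2,-1.9],8.8]
    - [[-6.0,-2.1,1.6],[-1.2,-3.0,-2.1],8.8]
    - [[-6.1,-2.2,1.6],[-1.4,-2.7,-2.4],8.8]
    - [[-6.1,-2.2,1.6],[-1.6,-2.4,-2.6],8.8]
    - [[-6.1,-2.2,1.6],[-1.7,-2.1,-2.8],8.8]
    - [[-6.1,-2.2,1.6],[-1.9,-1.7,-2.9],8.8]
    - [[-6.1,-2.1,1.6],[-2.0,-1.3,-3.0],8.8]
    - [[-6.0,-2.2,1.6],[-2.2,-1.0,-3.0],8.8]
    - [[-6.1,-2.2,1.6],[-2.3,-0.6,-3.0],8.8]
    - [[-6.1,-2.2,1.6],[-2.4,-0.2,-3.0],8.8]
    - [[-6.1,-2.2,1.6],[-2.6,0.2,-2.9],8.8]

```text
clock: 1.75
tool_pos: [0.4415, -0.1042, 0.3977]
eef_rot: [-0.349, -0.354, 0.618, -0.609]
contact_force: [0.6, -0.4, -0.4]
opening: 0.999
```

```bash
cat > kin.py <<'E'
from h import *
from plant import r
import json
def add():
    st=r.get_state();D=json.load(open("kin.json"));D.append([list(st["q"]),list(st["tool_pos"]),list(st["eef_rot"])]);json.dump(D,open("kin.json","w"));return D,st
def design(q):
    C=chain(q); return np.column_stack([[0,0,1.],C[1][:,2],C[1][:,0],C[3][:,2],C[3][:,0],C[5][:,2],C[5][:,0]])
def fit(D,idx):
    M=np.vstack([design(d[0])[:,idx] for d in D]);b=np.hstack([d[1] for d in D])
    s,res,rk,sv=np.linalg.lstsq(M,b,rcond=1e-4); return s,np.abs(M@s-b).max(),sv
E
python3 - <<'E'
from kin import *
D,st=add();print(st["q"],st["tool_pos"],pose(st)[:3,:3])
for idx in([0,1,3,5],[0,1,3,4,5],[0,1,2,3,4,5],[0,1,2,3,4,5,6]): print(idx,*fit(D,idx))
E
```

```text
[ 0.0697  0.3364 -0.4101  1.9066  0.6722  1.2235 -0.6697] [ 0.4415 -0.1042  0.3977] [[-0.013   0.9999 -0.0005]
 [-0.5058 -0.007  -0.8626]
 [-0.8625 -0.011   0.5059]]
[0, 1, 3, 5] [0.2412 0.6674 0.2725 0.3411] 0.03236834058387969 [2.9666 1.693  0.5613 0.1344]
[0, 1, 3, 4, 5] [ 0.0531  0.6195  0.1738 -0.1849  0.3182] 0.021706786535196088 [3.3251 1.8851 0.5681 0.233  0.116 ]
[0, 1, 2, 3, 4, 5] [ 0.0547  0.6193  0.0019  0.1735 -0.1829  0.3172] 0.021710805663148425 [3.4138 2.4172 0.6101 0.2978 0.1749 0.1071]
[0, 1, 2, 3, 4, 5, 6] [ 0.043   0.6215 -0.0123  0.202  -0.1997  0.3147  0.0238] 0.02144679062053334 [3.4183 2.9239 0.7771 0.3206 0.1997 0.1154 0.0823]
```

```bash
python3 - <<'E'
from h import *
from plant import r
st=r.get_state()
T=rows(pose(st),[.47,.3,.38],frame(60,-90,1),12)
E
```

```text
max [0.1  2.5  0.1  2.76 0.24 2.98] [[[0.0,-2.5,0.1],[-1.58,0.22,-2.98],8.8],[[0.0,-2.4,0.0],[-1.71,0.21,-2.91],8.8],[[0.0,-2.5,0.1],[-1.82,0.22,-2.83],8.8],[[0.1,-2.5,0.0],[-1.95,0.22,-2.76],8.8],[[0.0,-2.4,0.1],[-2.07,0.22,-2.66],8.8],[[0.0,-2.5,0.1],[-2.18,0.22,-2.58],8.8],[[0.0,-2.5,0.0],[-2.28,0.23,-2.48],8.8],[[0.0,-2.4,0.1],[-2.4,0.22,-2.37],8.8],[[0.0,-2.5,0.1],[-2.49,0.23,-2.28],8.8],[[0.0,-2.5,0.0],[-2.58,0.23,-2.16],8.8],[[0.0,-2.4,0.1],[-2.68,0.24,-2.05],8.8],[[0.1,-2.5,0.0],[-2.76,0.24,-1.93],8.8]]
```

drive_tool:
  deltas:
    - [[0,-2.5,0],[-1.6,0.2,-3.0],8.8]
    - [[0,-2.5,0],[-1.7,0.2,-2.9],8.8]
    - [[0,-2.5,0],[-1.8,0.2,-2.8],8.8]
    - [[0,-2.5,0],[-2.0,0.2,-2.8],8.8]
    - [[0,-2.5,0],[-2.1,0.2,-2.7],8.8]
    - [[0,-2.5,0],[-2.2,0.2,-2.6],8.8]
    - [[0,-2.5,0],[-2.3,0.2,-2.5],8.8]
    - [[0,-2.5,0],[-2.4,0.2,-2.4],8.8]
    - [[0,-2.5,0],[-2.5,0.2,-2.3],8.8]
    - [[0,-2.5,0],[-2.6,0.2,-2.2],8.8]
    - [[0,-2.5,0],[-2.7,0.2,-2.0],8.8]
    - [[0,-2.5,0],[-2.8,0.2,-1.9],8.8]

```text
clock: 2.75
tool_pos: [0.4706, 0.3015, 0.3789]
eef_rot: [-0.178, -0.183, 0.689, -0.678]
contact_force: [2.0, -0.1, 0.6]
opening: 0.998
```

```bash
cat >> kin.py <<'E'
def full(q):
    C=chain(q); return np.column_stack([np.eye(3)]+[C[i] for i in (0,1,2,3,4,5,6)])
E
python3 - <<'E'
from kin import *
D,st=add();print(st["q"],st["tool_pos"],pose(st)[:3,:3])
for idx in([0,1,3,5],[0,1,3,4,5],[0,1,2,3,4,5],[0,1,2,3,4,5,6]): print(idx,*fit(D,idx))
# signs alternatives: which sign patterns reproduce all orientations
import itertools,h
for sg in itertools.product([1,-1],repeat=7):
    h.SG[:]=sg; Ps=[chain(d[0])[-1].T@R.from_quat(d[2]).as_matrix() for d in D]
    e=max(np.abs(P-Ps[0]).max() for P in Ps)
    if e<.1: print(sg,e)
E
```

```text
[-0.8165  0.9099 -0.2963  1.1532  0.6917  2.0832 -1.111 ] [0.4706 0.3015 0.3789] [[-0.0167  0.9999  0.0035]
 [-0.8693 -0.0128 -0.4941]
 [-0.494  -0.0113  0.8694]]
[0, 1, 3, 5] [0.263  0.6622 0.2795 0.3527] 0.0341434825972084 [3.2906 2.0892 0.8412 0.3158]
[0, 1, 3, 4, 5] [ 0.1095  0.6183  0.2087 -0.1432  0.3153] 0.022652299592825192 [3.7547 2.1888 0.9635 0.3919 0.1715]
[0, 1, 2, 3, 4, 5] [ 0.0907  0.6237 -0.0113  0.2085 -0.1533  0.3159] 0.022801962279948518 [3.8521 2.7983 0.9819 0.4814 0.3396 0.14  ]
[0, 1, 2, 3, 4, 5, 6] [ 0.0619  0.6198 -0.0013  0.2139 -0.1795  0.3035  0.031 ] 0.02196717211910615 [3.8796 3.3359 1.0112 0.6614 0.4812 0.3317 0.1372]
(-1, 1, -1, 1, -1, 1, -1) 6.594340874155304e-05
```

```bash
python3 - <<'E'
from kin import *
D=json.load(open("kin.json"))
def des(q,sel):
    C=chain(q); cols=[[0,0,1.]]
    for (i,a) in sel: cols.append(C[i][:,a])
    return np.column_stack(cols)
import itertools
opts=[(1,0),(1,1),(3,0),(3,1),(5,0),(5,1),(2,0),(2,1),(4,0),(4,1),(0,0),(6,0),(6,1)]
base=[(1,2),(3,2),(5,2)]
res=[]
for n in(1,2,3):
  for extra in itertools.combinations(opts,n):
    M=np.vstack([des(d[0],base+list(extra)) for d in D]);b=np.hstack([d[1] for d in D])
    s,_,rk,sv=np.linalg.lstsq(M,b,rcond=None); res.append((np.abs(M@s-b).max(),n,extra,s.round(4),sv[-1]))
for n in(1,2,3):
  for x in sorted([x for x in res if x[1]==n],key=lambda x:x[0])[:5]: print(x)
E
```

```text
(np.float64(0.0028362903788632376), 1, ((2, 1),), array([ 0.3446,  0.5669,  0.3382,  0.3166, -0.0444]), np.float64(0.2541913398352086))
(np.float64(0.002836290378863293), 1, ((3, 1),), array([ 0.3446,  0.5669,  0.3382,  0.3166, -0.0444]), np.float64(0.2541913398352084))
(np.float64(0.00496954727458182), 1, ((1, 1),), array([ 0.3496,  0.5596,  0.3542,  0.3134, -0.0477]), np.float64(0.24366032546673452))
(np.float64(0.013522878221267076), 1, ((5, 1),), array([ 0.3027,  0.5912,  0.3128,  0.322 , -0.0384]), np.float64(0.2862826184399401))
(np.float64(0.013522878221267076), 1, ((4, 1),), array([ 0.3027,  0.5912,  0.3128,  0.322 , -0.0384]), np.float64(0.2862826184399399))
(np.float64(0.00010550141080006847), 2, ((1, 1), (3, 1)), array([ 0.3472,  0.5632,  0.345 ,  0.315 , -0.0188, -0.0272]), np.float64(0.15710497778995255))
(np.float64(0.00010550141080029052), 2, ((1, 1), (2, 1)), array([ 0.3472,  0.5632,  0.345 ,  0.315 , -0.0188, -0.0272]), np.float64(0.15710497778995255))
(np.float64(0.0009473080276379275), 2, ((1, 0), (3, 1)), array([ 0.3409,  0.5705,  0.3429,  0.318 , -0.0078, -0.0454
[... 487 characters left out ...]
4(0.15667185690909918))
(np.float64(4.099678785529637e-05), 3, ((1, 1), (3, 1), (4, 1)), array([ 0.3469,  0.5634,  0.3448,  0.315 , -0.0188, -0.0269, -0.0004]), np.float64(0.1566718569090992))
(np.float64(4.099678785529637e-05), 3, ((1, 1), (2, 1), (4, 1)), array([ 0.3469,  0.5634,  0.3448,  0.315 , -0.0188, -0.0269, -0.0004]), np.float64(0.15667185690909924))
(np.float64(4.099678785574046e-05), 3, ((1, 1), (5, 1), (2, 1)), array([ 0.3469,  0.5634,  0.3448,  0.315 , -0.0188, -0.0004, -0.0269]), np.float64(0.1566718569090993))
(np.float64(7.52762241297833e-05), 3, ((1, 1), (2, 0), (2, 1)), array([ 0.3474,  0.5631,  0.345 ,  0.315 , -0.0192,  0.0002, -0.0269]), np.float64(0.08940790399240843))
```

```bash
cat >> kin.py <<'E'
from scipy.optimize import least_squares
QL=np.array([[-3.01,3.01],[-.46,2.08],[-1.47,1.51],[.13,2.56],[-1,4.14],[.04,2.09],[-2.66,2.66]])
PM=np.array([[0,-1,0],[0,0,-1],[1.,0,0]])
def fk(q):
    C=chain(q); T=np.eye(4);T[:3,:3]=C[6]@PM
    T[:3,3]=[0,0,.3472]+C[1]@[0,-.0188,.5632]+C[3]@[0,-.0272,.345]+C[5]@[0,0,.315]; return T
def err(q,T):
    F=fk(q); return np.r_[F[:3,3]-T[:3,3], .4*R.from_matrix(F[:3,:3].T@T[:3,:3]).as_rotvec()]
def jac(q):
    J=np.zeros((6,7));F=fk(q)
    for i in range(7):
        d=q.copy();d[i]+=1e-5;G=fk(d);J[:3,i]=(G[:3,3]-F[:3,3])/1e-5;J[3:,i]=R.from_matrix(G[:3,:3]@F[:3,:3].T).as_rotvec()/1e-5
    return J
def track(q,T,n=20,qn=None,k=0.):
    q=np.array(q,float);T0=fk(q);Rv=R.from_matrix(T0[:3,:3].T@T[:3,:3]).as_rotvec()
    for s in range(1,n+1):
        W=np.eye(4);W[:3,3]=T0[:3,3]+(T[:3,3]-T0[:3,3])*s/n;W[:3,:3]=T0[:3,:3]@R.from_rotvec(Rv*s/n).as_matrix()
        for it in range(2):
            F=fk(q);e=np.r_[W[:3,3]-F[:3,3],R.from_matrix(W[:3,:3]@F[:3,:3].T).as_rotvec()]
            J=jac(q);Ji=J.T@np.linalg.inv(J@J.T+1e-6*np.eye(6));dq=Ji@e
            if qn is not None: dq+=(np.eye(7)-Ji@J)@(k*(qn-q))
            q=np.clip(q+dq,QL[:,0],QL[:,1])
    return q
def iks(T,n=60,seed=0):
    """solutions in limits, with largest margins first"""
    rng=np.random.default_rng(seed);mid=QL.mean(1);out=[]
    for _ in range(n):
        q0=rng.uniform(QL[:,0],QL[:,1])
        s=least_squares(lambda q:np.r_[30*err(q,T),.02*(q-mid)],q0,bounds=(QL[:,0],QL[:,1]))
        if np.abs(err(s.x,T)).max()<2e-3:
            out.append((np.minimum(s.x-QL[:,0],QL[:,1]-s.x).min(),s.x))
    out.sort(key=lambda t:-t[0]); u=[]
    for o in out:
        if all(np.abs(o[1]-p[1]).max()>.3 for p in u):u.append(o)
    return u
E
python3 - <<'E'
from kin import *
D=json.load(open("kin.json"))
for k in range(1,4):
    T=np.eye(4);T[:3,3]=D[k][1];T[:3,:3]=R.from_quat(D[k][2]).as_matrix()
    print("act ",np.array(D[k][0]),"fkerr",np.abs(fk(np.array(D[k][0]))-T).max());print("pinv",track(D[k-1][0],T)); print("null",track(D[k-1][0],T,12,QL.mean(1),.03))
def show(n,P,tau,psi,flip=1):
    T=np.eye(4);T[:3,3]=P;T[:3,:3]=frame(tau,psi,flip)
    for m,q in iks(T,30)[:3]: print(n,flip,round(m,3),q)
for f in(1,-1):
    show("bk R72",[.475,.27,.08],72,-90,f); show("bk L72",[.475,.27,.08],72,90,f)
    show("cr -18 psi73",[.581,-.026,.075],-18,73,f); show("cr -18 psi-107",[.581,-.026,.075],-18,-107,f)
E
```

```text
act  [ 1.0017  0.7032 -0.1802  1.3953  0.1337  1.0551 -0.5188] fkerr 7.35336354906746e-05
pinv [ 1.      0.7031 -0.1766  1.3956  0.131   1.0545 -0.5165]
null [ 1.0034  0.7034 -0.1832  1.3954  0.1359  1.0553 -0.5205]
act  [ 0.0697  0.3364 -0.4101  1.9066  0.6722  1.2235 -0.6697] fkerr 0.0001365039570268567
pinv [ 0.0736  0.3369 -0.4154  1.9061  0.6733  1.2252 -0.6709]
null [ 0.0021  0.3281 -0.3148  1.9094  0.6499  1.1983 -0.64  ]
act  [-0.8165  0.9099 -0.2963  1.1532  0.6917  2.0832 -1.111 ] fkerr 0.00010089733451768002
pinv [-0.7972  0.9142 -0.3433  1.1513  0.7102  2.09   -1.1317]
null [-0.8598  0.9031 -0.1926  1.1563  0.651   2.0444 -1.0642]
bk R72 1 0.347 [-0.93    1.3586 -0.0179  1.2001  0.6182  1.7428 -1.2446]
bk L72 1 0.116 [ 0.5877  1.5623 -1.0661  2.0301 -0.8471  0.1556 -2.0337]
bk L72 1 0.0 [ 0.7093  1.8509 -1.47    2.0249  1.2688  0.4245  2.2031]
cr -18 psi73 1 0.706 [ 0.219   1.0485 -0.7635  1.7062  1.0593  1.1183  1.7793]
cr -18 psi-107 1 0.37 [ 0.4987  0.9788 -0.6498  1.8588  0.5711  0.4102 -0.7085]
bk R72 -1 0.057 [-0.7008  1.4104 -0.5644  1.1825  0.944   2.0329  1.64  ]
bk L72 -1 0.135 [ 0.6589  1.6911 -1.2572  2.027   0.8138  0.1747 -0.5209]
cr -18 psi73 -1 0.721 [-0.076   0.9391 -0.1951  1.7236  0.6514  0.7614 -1.0402]
cr -18 psi-107 -1 0.331 [ 0.7129  1.1802 -1.1395  1.8475  1.1384  0.7784  1.9536]
cr -18 psi-107 -1 0.093 [ 0.0896  0.9034  0.0708  1.8819 -0.9074  0.4707 -2.4653]
```

```bash
cat >> kin.py <<'E'
def plan(pts):
    """pts: list of (P,Rm,N,grip); prints rows from the current measured pose and predicted joints"""
    st=r.get_state();T=pose(st);q=np.array(st["q"])
    for P,Rm,N,g in pts:
        T=rows(T,P,Rm,N,g);q=track(q,T,N);print("  q",q,"marg",np.minimum(q-QL[:,0],QL[:,1]-q).min().round(2),"err",np.abs(fk(q)-T).max().round(4))
E
python3 - <<'E'
from kin import *
F=frame(72,-90)
plan([([.4745,.41,.20],F,7,8.2),([.4745,.385,.083],F,4,8.2),([.4745,.2647,.0758],F,6,8.2)])
E
```

```text
max [0.1  1.7  0.2  0.61 0.07 2.99] [[[0.0,-1.7,0.1],[-0.09,0.06,-2.99],8.2],[[0.1,-1.6,0.2],[-0.17,0.07,-2.98],8.2],[[0.0,-1.7,0.1],[-0.26,0.06,-2.98],8.2],[[0.1,-1.6,0.1],[-0.34,0.06,-2.97],8.2],[[0.0,-1.7,0.2],[-0.43,0.06,-2.95],8.2],[[0.1,-1.7,0.1],[-0.51,0.06,-2.95],8.2],[[0.0,-1.6,0.1],[-0.61,0.05,-2.93],8.2]]
  q [-1.0097  1.3629 -0.1026  0.7019  0.6974  2.09   -1.0335] marg 0.0 err 0.097
max [0.   0.   0.   1.5  0.   2.59] [[[0.0,0.0,0.0],[1.5,0.0,-2.59],8.2],[[0.0,0.0,0.0],[1.5,0.0,-2.58],8.2],[[0.0,0.0,0.0],[1.5,0.0,-2.59],8.2],[[0.0,0.0,0.0],[1.5,0.0,-2.59],8.2]]
  q [-0.9916  1.486  -0.0992  0.7502  0.6608  2.0617 -1.1334] marg 0.03 err 0.0
max [0.   0.   0.   1.95 0.01 0.51] [[[0.0,0.0,0.0],[1.94,0.0,0.51],8.2],[[0.0,0.0,0.0],[1.95,0.0,0.5],8.2],[[0.0,0.0,0.0],[1.94,0.01,0.51],8.2],[[0.0,0.0,0.0],[1.95,0.0,0.5],8.2],[[0.0,0.0,0.0],[1.94,0.0,0.51],8.2],[[0.0,0.0,0.0],[1.94,0.0,0.51],8.2]]
  q [-0.8858  1.3607 -0.1094  1.2106  0.677   1.772  -1.3006] marg 0.32 err 0.0
```

```bash
python3 - <<'E'
from kin import *
F=frame(72,-90)
plan([([.4745,.365,.20],frame(50,-90),6,8.2),([.4745,.37,.083],F,5,8.2),([.4745,.2647,.0758],F,6,8.2)])
plan([([.4745,.365,.20],frame(60,-75),6,8.2),([.4745,.37,.083],F,5,8.2)])
E
```

```text
max [0.1  1.8  0.2  1.01 0.09 3.11] [[[0.0,1.7,0.2],[0.55,0.09,-3.11],8.2],[[0.0,1.8,0.1],[0.65,0.08,-3.1],8.2],[[0.1,1.7,0.2],[0.74,0.08,-3.08],8.2],[[0.0,1.7,0.1],[0.83,0.07,-3.05],8.2],[[0.0,1.8,0.2],[0.93,0.08,-3.02],8.2],[[0.0,1.7,0.2],[1.01,0.07,-3.0],8.2]]
  q [-0.8277  1.0915 -0.3421  1.1425  0.6535  1.7956 -1.2663] marg 0.29 err 0.0
max [0.   4.4  0.   1.43 0.01 2.2 ] [[[0.0,-4.4,0.0],[1.43,0.0,-1.86],8.2],[[0.0,-4.4,0.0],[1.28,0.0,-1.96],8.2],[[0.0,-4.4,0.0],[1.13,0.0,-2.05],8.2],[[0.0,-4.4,0.0],[0.97,0.0,-2.13],8.2],[[0.0,-4.4,0.0],[0.8,-0.01,-2.2],8.2]]
  q [-0.9446  1.4648 -0.2134  0.8214  0.736   2.0587 -1.205 ] marg 0.03 err 0.0
max [0.   0.   0.   1.71 0.   0.43] [[[0.0,0.0,0.0],[1.71,0.0,0.43],8.2],[[0.0,0.0,0.0],[1.7,0.0,0.43],8.2],[[0.0,0.0,0.0],[1.71,0.0,0.42],8.2],[[0.0,0.0,0.0],[1.7,0.0,0.43],8.2],[[0.0,0.0,0.0],[1.71,0.0,0.43],8.2],[[0.0,0.0,0.0],[1.7,0.0,0.43],8.2]]
  q [-0.8369  1.3654 -0.222   1.2076  0.7463  1.8279 -1.3575] marg 0.26 err 0.0
max [1.3  0.1  2.4  0.61 0.3  3.12] [[[-1.2,0.1,2.3],[0.55,0.09,-3.11],8.2],[[-1.2,0.0,2.4],[0.56,0.12,-3.12],8.2],[[-1.2,0.1,2.3],[0.57,0.17,-3.1],8.2],[[-1.2,0.0,2.3],[0.58,0.21,-3.11],8.2],[[-1.3,0.1,2.3],[0.59,0.26,-3.09],8.2],[[-1.2,0.0,2.4],[0.61,0.3,-3.1],8.2]]
  q [-0.9159  1.1159 -0.3337  1.2463  0.8369  1.8124 -1.2006] marg 0.28 err 0.0
max [1.3  2.4  2.8  1.09 0.03 2.22] [[[1.2,-2.4,-2.8],[1.09,0.03,-2.07],8.2],[[1.3,-2.4,-2.7],[0.99,0.03,-2.12],8.2],[[1.2,-2.4,-2.8],[0.91,0.03,-2.16],8.2],[[1.2,-2.3,-2.7],[0.81,0.02,-2.2],8.2],[[1.2,-2.4,-2.8],[0.73,0.02,-2.22],8.2]]
  q [-0.939   1.4659 -0.2304  0.8195  0.7475  2.0659 -1.2102] marg 0.02 err 0.0
```

```bash
python3 - <<'E'
from kin import *
F=frame(70,-90)
plan([([.4745,.365,.20],frame(50,-90),6,8.2),([.4745,.355,.084],F,5,8.2)])
E
```

```text
max [0.1  1.8  0.2  1.01 0.09 3.11] [[[0.0,1.7,0.2],[0.55,0.09,-3.11],8.2],[[0.0,1.8,0.1],[0.65,0.08,-3.1],8.2],[[0.1,1.7,0.2],[0.74,0.08,-3.08],8.2],[[0.0,1.7,0.1],[0.83,0.07,-3.05],8.2],[[0.0,1.8,0.2],[0.93,0.08,-3.02],8.2],[[0.0,1.7,0.2],[1.01,0.07,-3.0],8.2]]
  q [-0.8277  1.0915 -0.3421  1.1425  0.6535  1.7956 -1.2663] marg 0.29 err 0.0
max [0.   4.   0.   1.65 0.01 2.04] [[[0.0,-4.0,0.0],[1.65,0.0,-1.65],8.2],[[0.0,-4.0,0.0],[1.52,0.0,-1.76],8.2],[[0.0,-4.0,0.0],[1.4,0.0,-1.86],8.2],[[0.0,-4.0,0.0],[1.27,-0.01,-1.95],8.2],[[0.0,-4.0,0.0],[1.13,0.0,-2.04],8.2]]
  q [-0.9208  1.4226 -0.2273  0.9153  0.7251  1.99   -1.2456] marg 0.1 err 0.0
```

drive_tool:
  deltas:
    - [[0,1.7,0.2],[0.55,0.1,-3.1],8.2]
    - [[0,1.8,0.1],[0.65,0.1,-3.1],8.2]
    - [[0.1,1.7,0.2],[0.75,0.1,-3.1],8.2]
    - [[0,1.7,0.1],[0.85,0.05,-3.05],8.2]
    - [[0,1.8,0.2],[0.95,0.1,-3.0],8.2]
    - [[0,1.7,0.2],[1.0,0.05,-3.0],8.2]
    - [[0,-4.0,0],[1.65,0,-1.65],8.2]
    - [[0,-4.0,0],[1.5,0,-1.75],8.2]
    - [[0,-4.0,0],[1.4,0,-1.85],8.2]
    - [[0,-4.0,0],[1.3,0,-1.95],8.2]
    - [[0,-4.0,0],[1.1,0,-2.05],8.2]
    - [[0,0,0],[0,0,0],8.2]

```text
clock: 3.75
tool_pos: [0.471, 0.3507, 0.0742]
eef_rot: [0.114, 0.123, -0.697, 0.698]
contact_force: [-1.6, -0.9, -1.9]
opening: 0.928
```

```bash
python3 - <<'E'
from kin import *
D,st=add();print(st["q"],st["tool_pos"],st["contact_force"])
T=pose(st);s=r.snapshot("wrist");cv2.imwrite("pics/w1.png",s["color"][:,:,::-1]);c=cam(s,T)
import pickle;pickle.dump((s,T),open("w1.pkl","wb"))
b=np.array([.4745,.2685]);
for z,rr in((.12,.03),(.08,.03)):
    for sx in(-1,1): print(z,proj(c,[b[0]+sx*rr,b[1],z]))
E
```

```text
[-0.9215  1.4369 -0.2263  0.9238  0.7237  1.984  -1.2465] [0.471  0.3507 0.0742] [-1.5882 -0.9074 -1.905 ]
0.12 [285.4836 304.0602]
0.12 [361.8738 304.944 ]
0.08 [286.5375 252.6093]
0.08 [362.0184 253.5262]
```

View pics/w1.png

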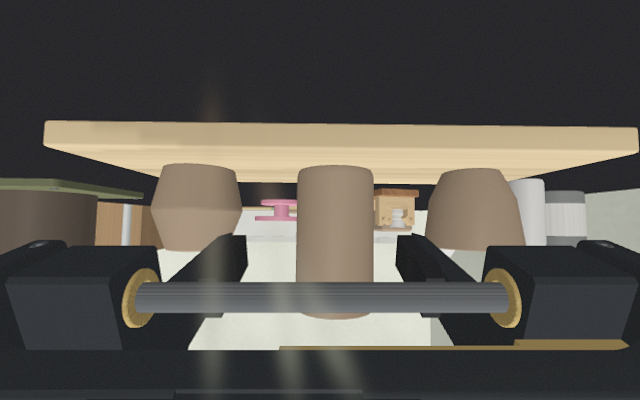

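```bash
python3 - <<'E'
from kin import *
import pickle
S=pickle.load(open("s0.pkl","rb"));c=cam(S["scene"]);g=lambda u,v:(150+u/2.2,145+v/2.2)
print("rim centre",onz(c,g(693,91),.12))
for p in((592,71),(630,270),(772,275)): print("board corner",onz(c,g(*p),.015))
print("wheel c",onz(c,g(154,136),.055)); print("cup foot c",onz(c,g(141,75),.12))
for p in((380,148),(448,165),(361,181),(427,203)): print("saddle tip",onz(c,g(*p),.06))
ct=cam(S["top"]);
# edges at subpixel in top: board profile along column 215 rows, and row 190 columns
im=S["top"]["color"].astype(int)
print("col215 rows148-160",im[148:160,215,2],"rows 282-294",im[282:294,215,2])
print("row240 cols",im[240,160:172,2],im[240,218:230,2])
print("beaker col 180",im[200:210,180,2],im[226:238,180,2], "col 195",im[200:210,195,2],im[226:238,195,2])
s,T=pickle.load(open("w1.pkl","rb"));w=s["color"].astype(int);cw=cam(s,T)
print("wrist row210",w[210,288:304,0],w[210,366:382,0]); print("T",T)
print("pred in wrist: pink stem",proj(cw,[.3676,-.278,.03]),"board near corners",[proj(cw,[x,.3425,.015]) for x in(.3107,.6407)])
E
```

```text
rim centre [0.4981 0.2679 0.12  ]
board corner [0.3213 0.2029 0.015 ]
board corner [0.6541 0.2035 0.015 ]
board corner [0.6468 0.3398 0.015 ]
wheel c [ 0.5509 -0.2898  0.055 ]
cup foot c [ 0.5313 -0.299   0.12  ]
saddle tip [ 0.5512 -0.0487  0.06  ]
saddle tip [0.5705 0.0226 0.06  ]
saddle tip [ 0.6034 -0.0633  0.06  ]
saddle tip [0.628  0.0036 0.06  ]
col215 rows148-160 [ 46  47  48  47  49  75 135 180 189 188 189 186] rows 282-294 [181 184 180 154 107  61  45  45  41  43  43  43]
row240 cols [ 46  48  44  48  46  56 105 160 173 174 175 180] [189 192 196 188 154  95  55  49  47  48  46  48]
beaker col 180 [188 189 191 187 182 165 132  88  69  66] [ 74  97 136 158 172 185 189 191 191 191 191 190] col 195 [179 177 177 176 177 173 155 118  82  72] [ 68  67  67  72 100 142 165 171 170 170 170 168]
wrist row210 [163 153 153 153 154 154 154 154 147 113 122 127 130 133 133 134] [143 142 141 137 134 133 128 139 175 155 157 158 166 188 201 200]
T [[-0.0008  0.9999  0.0124  0.471 ]
 [-0.9439  0.0033 -0.3303  0.3507]
 [-0.3304 -0.0119  0.9438  0.0742]
 [ 0.      0.      0.      1.    ]]
pred in wrist: pink stem [281.8948 211.31  ] board near corners [array([ 31.127 , 145.5292]), array([626.4661, 153.4548])]
```

```bash
python3 - <<'E'
from kin import *
F=frame(71,-90)
plan([([.4827,.345,.077],F,2,8.2),([.4827,.2657,.077],F,6,8.2)])
E
```

```text
max [0.2  0.4  0.   0.36 0.51 0.04] [[[0.2,-0.3,0.0],[0.36,0.51,0.04],8.2],[[0.2,-0.4,0.0],[0.36,0.51,0.04],8.2]]
  q [-0.9103  1.4393 -0.2164  0.91    0.7377  1.9891 -1.2345] marg 0.1 err 0.0
max [0.   0.   0.   1.25 0.   0.43] [[[0.0,0.0,0.0],[1.25,0.0,0.43],8.2],[[0.0,0.0,0.0],[1.25,0.0,0.43],8.2],[[0.0,0.0,0.0],[1.25,0.0,0.43],8.2],[[0.0,0.0,0.0],[1.25,0.0,0.43],8.2],[[0.0,0.0,0.0],[1.25,0.0,0.43],8.2],[[0.0,0.0,0.0],[1.25,0.0,0.43],8.2]]
  q [-0.8291  1.3607 -0.2204  1.1933  0.7514  1.8235 -1.3398] marg 0.27 err 0.0
```

drive_tool:
  deltas:
    - [[0.2,-0.3,0],[0.4,0.5,0],8.2]
    - [[0.2,-0.4,0],[0.4,0.5,0],8.2]
    - [[0,0,0],[1.25,0,0.4],8.2]
    - [[0,0,0],[1.25,0,0.4],8.2]
    - [[0,0,0],[1.25,0,0.45],8.2]
    - [[0,0,0],[1.25,0,0.45],8.2]
    - [[0,0,0],[1.2,0,0.45],8.2]
    - [[0,0,0],[1.2,0,0.4],8.2]
    - [[0,0,0],[0,0,0],8.2]

```text
clock: 4.55
tool_pos: [0.4878, 0.2663, 0.0858]
eef_rot: [-0.125, -0.115, 0.698, -0.696]
contact_force: [0.4, 0.2, -0.8]
opening: 0.93
```

```bash
cat > wr.py <<'E'
from kin import *
import pickle,sys
def look(name):
    st=r.get_state();T=pose(st);s=r.snapshot("wrist");cv2.imwrite(f"pics/{name}.png",s["color"][:,:,::-1]);pickle.dump((s,T),open(name+".pkl","wb"))
    return s["color"].astype(int),cam(s,T),T,st
E
python3 - <<'E'
from wr import *
w,c,T,st=look("w2");print(T,st["contact_force"],st["opening"])
for rr in(205,225,245): print(rr,w[rr,230:420:5,0])
E
```

```text
[[-0.0001  0.9999 -0.0145  0.4878]
 [-0.9424 -0.005  -0.3345  0.2663]
 [-0.3345  0.0136  0.9423  0.0858]
 [ 0.      0.      0.      1.    ]] [ 0.4234  0.2199 -0.7704] 0.9295895364116844
205 [ 51  58  76 102 117 126 127 128 131 133 133 135 135 138 136 137 137 137
 137 134 134 134 130 131 129 125 120 115  34 125 167 183 179 179 186 189
 125 179]
225 [189 189 193 101 117 123 129 130 130 130 133 134 135 136 137 137 137 137
 136 136 133 132 130 131 128 124 120 114 171 117 114 143 149 148 150 152
 152 150]
245 [ 36  31  26 111 116 123 125 129 131 131 133 134 136 135 137 139 136 137
 136 136 134 134 132 130 127 124 120 115 152 198 198 197 197 193  23  29
  25  30]
```

drive_tool:
  deltas:
    - [[-0.4,0,0],[0.2,-0.35,-0.5],8.2]
    - [[-0.4,0,0],[0.15,-0.3,-0.45],8.2]
    - [[0,0,0],[0,0,0],8.2]
    - [[0,0,0],[0,0,0],7.2]
    - [[0,0,0],[0,0,0],6.4]
    - [[0,0,0],[0,0,0],5.6]
    - [[0,0,0],[0,0,0],5.2]
    - [[0,0,0],[0,0,0],5.0]
    - [[0,0,0],[0,0,0],5.0]
  force: 18

```text
clock: 5.35
tool_pos: [0.4792, 0.2681, 0.0716]
eef_rot: [0.118, 0.121, -0.696, 0.698]
contact_force: [2.0, 0.2, 1.2]
opening: 0.665
```

```bash
python3 - <<'E'
from wr import *
w,c,T,st=look("w3");print(T,st["contact_force"],st["moment"],st["opening"]*.0881)
F=frame(71,-90)
P=T[:3,3]
# lift, then go to above cradle with beaker being turned 90 deg
plan([(P+[0,.0,.10],F,5,5.0)])
for psi in(-107,73):
  for tau in(-18,-10):
    G=np.eye(4);G[:3,:3]=frame(tau,psi);G[:3,3]=[.588,-.022,.16]
    print(psi,tau,track(st["q"],G,40), np.abs(fk(track(st["q"],G,40))-G).max())
E
```

```text
[[ 0.002   1.      0.0046  0.4792]
 [-0.9431  0.0034 -0.3325  0.2681]
 [-0.3325 -0.0037  0.9431  0.0716]
 [ 0.      0.      0.      1.    ]] [2.0328 0.1533 1.1735] [ 0.6941 -0.2958  0.4865] 0.05858234932424315
max [0.1  0.1  0.1  0.67 0.01 1.89] [[[0.1,-0.1,0.0],[-0.67,-0.01,1.89],5.0],[[0.0,-0.1,0.0],[-0.66,0.0,1.88],5.0],[[0.1,-0.1,-0.1],[-0.66,0.0,1.89],5.0],[[0.0,0.0,0.0],[-0.65,0.0,1.89],5.0],[[0.1,-0.1,0.0],[-0.66,0.0,1.89],5.0]]
  q [-0.8296  1.2159 -0.2273  1.2575  0.7346  1.8908 -1.2998] marg 0.2 err 0.0
-107 -18 [ 0.5936  0.9007 -0.8588  1.8031  0.5923  0.6297 -0.7753] 5.657866977148984e-07
-107 -10 [ 0.466   0.8522 -0.7478  1.7823  0.6128  0.6886 -0.8457] 2.581359370701364e-07
73 -18 [ 0.2513  0.9476 -0.852   1.6495  0.9612  1.2509  1.8756] 3.588665948628389e-06
73 -10 [ 0.3164  0.9088 -0.8349  1.6936  0.9007  1.0872  1.9495] 7.356132459175602e-06
```

```bash
python3 - <<'E'
from kin import *
st=r.get_state();print(st["tool_pos"],st["clock"])
q=np.array(st["q"])
def G(P,t,p,f=1):
    T=np.eye(4);T[:3,:3]=frame(t,p,f);T[:3,3]=P;return T
q1=track(q,G([.4792,.2681,.22],71,-90),10)
q2=track(q1,G([.53,.05,.30],-18,73),40);print("mid",q2)
q3=track(q2,G([.588,-.022,.075],-18,73),30);print("lay",q3)
for f in(1,-1):
    q4=track(q3,G([.588,-.022,.25],0,-107,f),30);q5=track(q4,G([.588,-.022,.075],-15,-107,f),30);print("grasp2",f,q5,np.abs(fk(q5)-G([.588,-.022,.075],-15,-107,f)).max())
    for psi in(-107,-80,-60):
      for tau in(75,85):
        W=G([.545,-.295,.115],tau,psi,f);q6=track(q5,G([.56,-.2,.25],30,psi,f),30);q6=track(q6,W,30)
        print("  wheel",psi,tau,q6,np.abs(fk(q6)-W).max().round(4))
# path margins
for k in range(0,41,8):
    pass
E
```

```text
[0.4791 0.2681 0.0716] 5.4
mid [ 0.2462  0.7831 -1.0971  1.6486  0.8188  1.4911  1.7957]
lay [ 0.2794  1.1131 -0.9232  1.6786  1.1435  1.2545  1.7344]
grasp2 1 [ 0.3191  1.5081 -1.47    1.6993  1.6128  2.0842  2.66  ] 1.5892803554036008
  wheel -107 75 [ 0.301   1.3453 -0.7028  1.5749  1.4948  2.0103  2.66  ] 1.6052
  wheel -107 85 [ 0.2135  1.4273 -0.559   1.5095  1.5017  2.09    2.66  ] 1.5924
  wheel -80 75 [-0.3592  1.2985  0.4153  2.0617  1.6585  0.9205  2.66  ] 1.2158
  wheel -80 85 [-0.2828  1.3679  0.2493  2.0057  1.6057  1.248   2.66  ] 1.2461
  wheel -60 75 [-0.6652  1.9453  1.3251  2.334   3.2157  0.7321  2.66  ] 0.029
  wheel -60 85 [-0.7382  2.08    1.3165  2.2831  3.0161  0.576   2.66  ] 0.0452
grasp2 -1 [ 0.671   1.1727 -1.1345  1.8232  1.1479  0.8284  1.923 ] 5.197579880378278e-09
  wheel -107 75 [ 0.1912  1.2883 -0.4806  1.5904  1.3896  1.8188  1.7559] 0.0
  wheel -107 85 [ 0.1356  1.3673 -0.4021  1.5342  1.3978  1.92    1.7377] 0.0
  wheel -80 75 [ 0.2201  1.275  -0.5189  2.0163  1.7732  1.814   1.5733] 0.0
  wheel -80 85 [ 0.1556  1.3623 -0.4328  1.9685  1.759   1.931   1.4968] 0.0
  wheel -60 75 [ 0.3418  1.3439 -0.5833  2.2856  2.1567  2.014   1.5647] 0.0
  wheel -60 85 [ 0.2474  1.4302 -0.4437  2.2397  2.1197  2.09    1.4118] 0.0379
```

```bash
python3 - <<'E'
from kin import *
st=r.get_state();P=st["tool_pos"]
plan([(P+[0,0,.09],frame(71,-90),4,5.0),([.46,.02,.31],frame(-18,73),27,5.0)])
E
```

```text
max [0.1  0.1  0.1  0.75 0.01 2.13] [[[0.1,-0.1,0.0],[-0.75,-0.01,2.12],5.0],[[0.0,-0.1,-0.1],[-0.74,0.0,2.13],5.0],[[0.1,-0.1,0.0],[-0.74,-0.01,2.12],5.0],[[0.1,-0.1,0.0],[-0.74,0.0,2.13],5.0]]
  q [-0.8298  1.2304 -0.227   1.2538  0.7354  1.8824 -1.3063] marg 0.21 err 0.0
max [5.6  0.7  2.8  0.69 1.06 1.  ] [[[-5.5,0.6,2.8],[0.69,-0.07,0.82],5.0],[[-5.6,0.7,2.7],[0.67,-0.18,0.81],5.0],[[-5.5,0.6,2.8],[0.66,-0.3,0.8],5.0],[[-5.5,0.7,2.7],[0.63,-0.4,0.77],5.0],[[-5.6,0.6,2.8],[0.6,-0.5,0.74],5.0],[[-5.5,0.7,2.8],[0.56,-0.6,0.69],5.0],[[-5.5,0.6,2.7],[0.52,-0.69,0.63],5.0],[[-5.6,0.7,2.8],[0.49,-0.77,0.57],5.0],[[-5.5,0.6,2.7],[0.43,-0.84,0.5],5.0],[[-5.5,0.7,2.8],[0.4,-0.91,0.41],5.0],[[-5.6,0.6,2.8],[0.34,-0.96,0.33],5.0],[[-5.5,0.7,2.7],[0.29,-1.01,0.24],5.0],[[-5.6,0.6,2.8],[0.24,-1.04,0.14],5.0],[[-5.5,0.7,2.7],[0.18,-1.05,0.04],5.0],[[-5.5,0.6,2.8],[0.14,-1.06,-0.05],5.0],[[-5.6,0.7,2.8],[0.09,-1.06,-0.16],5.0],[[-5.5,0.6,2.7],[0.04,-1.04,-0.26],5.0],[[-5.5,0.7,2.8],[-0.01,-1.01,-0.36],5.0],[[-5.6,0.6,2.7],[-0.05,-0.97,-0.46],5.0],[[-5.5,0.7,2.8],[-0.09,-0.92,-0.54],5.0],[[-5.5,0.6,2.8],[-0.13,-0.86,-0.64],5.0],[[-5.6,0.7,2.7],[-0.16,-0.78,-0.71],5.0],[[-5.5,0.6,2.8],[-0.18,-0.7,-0.79],5.0],[[-5.5,0.7,2.7],[-0.21,-0.62,-0.86],5.0],[[-5.6,0.6,2.8],[-0.23,-0.52,-0.91],5.0],[[-5.5,0.7,2.7],[-0.23,-0.41,-0.96],5.0],[[-5.6,0.6,2.8],[-0.25,-0.32,-1.0],5.0]]
  q [ 0.3452  0.6795 -1.1414  1.8475  0.7656  1.3961  1.7575] marg 0.33 err 0.0
```

drive_tool:
  deltas:
    - [[0.1,-0.1,0],[-0.75,0,2.1],5.0]
    - [[0,-0.1,-0.1],[-0.75,0,2.15],5.0]
    - [[0.1,-0.1,0],[-0.75,0,2.1],5.0]
    - [[0.1,-0.1,0],[-0.75,0,2.15],5.0]
    - [[-5.5,0.6,2.8],[0.7,-0.1,0.8],5.0]
    - [[-5.6,0.7,2.7],[0.65,-0.2,0.8],5.0]
    - [[-5.5,0.6,2.8],[0.65,-0.3,0.8],5.0]
    - [[-5.5,0.7,2.7],[0.65,-0.4,0.75],5.0]
    - [[-5.6,0.6,2.8],[0.6,-0.5,0.75],5.0]
    - [[-5.5,0.7,2.8],[0.55,-0.6,0.7],5.0]
    - [[-5.5,0.6,2.7],[0.5,-0.7,0.65],5.0]
    - [[-5.6,0.7,2.8],[0.5,-0.75,0.55],5.0]

```text
clock: 6.4
tool_pos: [0.4717, 0.1957, 0.2044]
eef_rot: [-0.104, 0.379, -0.451, 0.801]
contact_force: [0.8, -0.4, -2.8]
opening: 0.667
```

drive_tool:
  deltas:
    - [[-5.5,0.6,2.7],[0.45,-0.85,0.5],5.0]
    - [[-5.5,0.7,2.8],[0.4,-0.9,0.4],5.0]
    - [[-5.6,0.6,2.8],[0.35,-0.95,0.35],5.0]
    - [[-5.5,0.7,2.7],[0.3,-1.0,0.25],5.0]
    - [[-5.6,0.6,2.8],[0.25,-1.05,0.15],5.0]
    - [[-5.5,0.7,2.7],[0.2,-1.05,0.05],5.0]
    - [[-5.5,0.6,2.8],[0.15,-1.05,-0.05],5.0]
    - [[-5.6,0.7,2.8],[0.1,-1.05,-0.15],5.0]
    - [[-5.5,0.6,2.7],[0.05,-1.05,-0.25],5.0]
    - [[-5.5,0.7,2.8],[0,-1.0,-0.35],5.0]
    - [[-5.6,0.6,2.7],[-0.05,-0.95,-0.45],5.0]
    - [[-5.5,0.7,2.8],[-0.1,-0.9,-0.55],5.0]

```text
clock: 7.4
tool_pos: [0.4642, 0.0846, 0.2703]
eef_rot: [-0.385, 0.623, 0.054, 0.678]
contact_force: [-0.4, -0.7, -2.3]
opening: 0.664
```

drive_tool:
  deltas:
    - [[-5.5,0.6,2.8],[-0.15,-0.85,-0.65],5.0]
    - [[-5.6,0.7,2.7],[-0.15,-0.8,-0.7],5.0]
    - [[-5.5,0.6,2.8],[-0.2,-0.7,-0.8],5.0]
    - [[-5.5,0.7,2.7],[-0.2,-0.6,-0.85],5.0]
    - [[-5.6,0.6,2.8],[-0.25,-0.5,-0.9],5.0]
    - [[-5.5,0.7,2.7],[-0.25,-0.4,-0.95],5.0]
    - [[-5.6,0.6,2.8],[-0.25,-0.3,-1.0],5.0]
    - [[0,0,0],[0,0,0],5.0]
    - [[0,0,0],[0,0,0],5.0]

```text
clock: 8.15
tool_pos: [0.4596, 0.0212, 0.3085]
eef_rot: [-0.48, 0.651, 0.35, 0.473]
contact_force: [-0.1, 0.5, -2.5]
opening: 0.663
```

```bash
python3 - <<'E'
from wr import *
w,c,T,st=look("w4");print(T,st["q"],st["contact_force"],st["opening"]*.0881)
for n,p in(("cradle ctr",[.588,-.023,.06]),): print(n,proj(c,p))
for a in(-36,36):
    for b in(-33.5,33.5):
        u=np.radians(73.3);q=np.array([.588,-.023,.06])+np.array([np.cos(u)*a-np.sin(u)*b,np.sin(u)*a+np.cos(u)*b,0])/1000
        print(a,b,proj(c,q))
E
```

```text
[[-0.0924 -0.9553  0.2809  0.4596]
 [-0.2939  0.2957  0.9089  0.0212]
 [-0.9514  0.0015 -0.3081  0.3085]
 [ 0.      0.      0.      1.    ]] [ 0.3437  0.6835 -1.144   1.849   0.7662  1.396   1.7483] [-0.057   0.5337 -2.5205] 0.05837560724059818
cradle ctr [222.5021 228.0144]
-36 -33.5 [198.3871 202.0361]
-36 33.5 [246.9803 201.6528]
36 -33.5 [197.8165 254.5994]
36 33.5 [246.8017 254.1915]
```

View pics/w4.png

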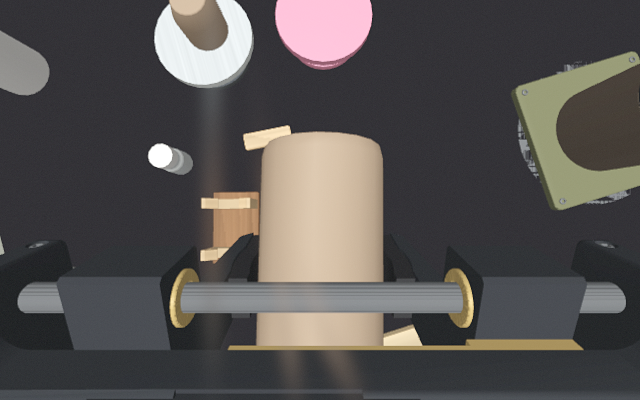

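```bash
python3 - <<'E'
from wr import *
s,T=pickle.load(open("w4.pkl","rb"));c=cam(s,T);w=s["color"].astype(int);g=w.sum(2)
for rr in(199,203,207,251,255,259): print(rr,g[rr,192:216])
print("col208 rows190-265",g[192:265,208])
# foot
ft=np.array(s["tool_from_camera"]);f=c[0]
def tray(px):
    d=ft[:3,:3]@np.array([(px[0]-c[1])/f,-(px[1]-c[2])/f,-1]);return ft[:3,3],d
print("beaker col320 rows",g[120:145,320])
o,d=tray((321,132.5))
for xa in(-.004,-.008): print("foot z in tool",xa,(o+d*((xa-.0285)-o[0])/d[0])[2])
# wheel ellipse
m=((w.min(2)>150)&(np.abs(w[...,0]-w[...,2])<35)).astype(np.uint8);m[110:]=0;m[:,:140]=0;m[:,265:]=0
cs,_=cv2.findContours(m,cv2.RETR_EXTERNAL,cv2.CHAIN_APPROX_NONE);k=max(cs,key=cv2.contourArea);h=cv2.convexHull(k)
pts=np.array([onz(c,p[0],.055)[:2] for p in h if p[0][1]>1])
A=np.column_stack([2*pts,np.ones(len(pts))]);sol=np.linalg.lstsq(A,(pts**2).sum(1),rcond=None)[0];print("wheel",sol[:2],"r",np.sqrt(sol[2]+sol[:2]@sol[:2]),len(pts),cv2.boundingRect(k))
E
```

```text
199 [162 169 163 165 174 169 175 179 215 480 673 660 648 609 592 603 607 604
 607 607 610 607 602 611]
203 [150 163 167 171 169 178 173 177 211 462 645 628 624 598 576 578 576 577
 574 574 574 576 577 577]
207 [155 160 163 166 177 173 181 178 205 455 643 628 615 588 575 581 579 580
 586 586 586 583 584 585]
251 [122 103 118 124 135 165 172 166 368 613 667 654 624 580 592 597 592 589
 584 584 583 581 581 587]
255 [124 115 124 122 132 150 171 160 420 648 627 619 602 568 569 569 569 567
 568 568 569 571 570 574]
259 [125 117 123 126 125 143 171 152 439 668 652 644 627 594 592 588 574 572
 559 557 559 557 555 558]
col208 rows190-265 [217 214 219 220 213 290 494 607 582 573 571 576 583 590 595 579 454 202
 218 227 230 223 221 225 226 230 222 221 212 222 222 221 225 224 223 226
 221 222 220 226 223 219 222 218 219 227 219 221 216 224 222 213 216 225
 212 234 331 428 524 592 572 567 564 569 573 579 586 574 466 187 216 212
 211]
beaker col320 rows [158 155 162 154 164 152 162 153 159 160 140 306 511 569 569 573 577 578
 580 586 588 592 596 597 598]
foot z in tool -0.004 -0.06489751388872553
foot z in tool -0.008 -0.06503761983676397
wheel [ 0.5399 -0.294 ] r 0.06990272915367449 31 (154, 0, 98, 85)
```

```bash
python3 - <<'E'
from wr import *
s,T=pickle.load(open("w4.pkl","rb"));c=cam(s,T);w=s["color"].astype(int);g=w.sum(2);f=c[0];ft=np.array(s["tool_from_camera"])
u=np.array([-.3325,0,.9431]);e=np.array([-.9431,0,-.3325])
o=ft[:3,3];D=lambda px:ft[:3,:3]@np.array([(px[0]-c[1])/f,-(px[1]-c[2])/f,-1])
for rr in(170,190,210,220):
    row=g[rr].astype(float);print(rr,row[252:268].astype(int),row[374:392].astype(int))
for rr,l,rt in((170,261,383),(190,260,383),(210,259.5,383)):
    dl=D((l,rr));dr=D((rt,rr));ph=np.arctan((abs(dl[1]/(dl@e))+abs(dr[1]/(dr@e)))/2);De=.03/np.sin(ph)
    # axis point a=(xa,0,0): (o-a)@e=De
    print("xa",o[0]-(De+ -o[2]*e[2])/e[0] if 0 else (o@e-De)/e[0])
for xa in(-.004,-.008):
    d=D((321,131.7)); A=np.column_stack([[d[0],d[2]],[u[0],u[2]]]);b=np.array([xa+.0285*e[0]-o[0],.0285*e[2]-o[2]]);print("f",xa,np.linalg.solve(A,b)[1])
E
```

```text
170 [170 175 182 181 178 190 181 187 201 282 404 430 446 466 466 477] [492 480 471 458 452 443 426 423 383 202 152 159 160 154 161 154 154 167]
190 [164 166 168 175 183 185 193 191 248 375 421 443 464 468 472 481] [488 480 465 459 446 439 430 419 376 199 158 146 160 150 162 161 154 155]
210 [445 449 445 430 421 419 339 241 320 417 434 457 467 478 476 486] [486 476 468 457 445 436 421 415 384 203 149 159 158 158 154 157 152 164]
220 [435 447 443 431 428 424 339 260 361 422 445 459 472 475 480 488] [483 472 464 454 445 440 425 414 384 196 151 158 154 160 160 150 158 150]
xa -0.0068020716999296965
xa -0.0072775613754014045
xa -0.007159901410008134
f -0.004 0.05832815623381047
f -0.008 0.05846402505865322
```

```bash
python3 - <<'E'
from kin import *
F=frame(-19.4,73.3);M=np.array([-.005,0,-.0056]);C=np.array([.5851,-.0221,.075])
P=C-F@M;print("P",P,"axis dir",F@[-.3325,0,.9431])
plan([(P+[0,0,.10],F,7,5.0),(P+[0,0,.03],F,4,5.0),(P+[0,0,.006],F,4,5.0)])
E
```

```text
P [ 0.5861 -0.0186  0.0684] axis dir [0.2874 0.9578 0.0004]
max [0.1  0.2  0.1  1.91 1.91 0.63] [[[0.0,0.2,0.0],[1.91,-1.9,0.6],5.0],[[-0.1,0.2,-0.1],[1.91,-1.91,0.6],5.0],[[0.0,0.2,0.0],[1.9,-1.9,0.61],5.0],[[-0.1,0.2,0.0],[1.91,-1.91,0.62],5.0],[[0.0,0.2,0.0],[1.91,-1.9,0.62],5.0],[[-0.1,0.2,-0.1],[1.9,-1.9,0.62],5.0],[[0.0,0.2,0.0],[1.9,-1.9,0.63],5.0]]
  q [ 0.2838  0.9847 -0.9742  1.6405  1.0219  1.3667  1.8237] marg 0.5 err 0.0
max [0.   0.   0.   1.65 0.   0.58] [[[0.0,0.0,0.0],[1.65,0.0,0.58],5.0],[[0.0,0.0,0.0],[1.65,0.0,0.58],5.0],[[0.0,0.0,0.0],[1.65,0.0,0.58],5.0],[[0.0,0.0,0.0],[1.65,0.0,0.58],5.0]]
  q [ 0.264   1.0794 -0.9268  1.6716  1.1101  1.2908  1.7492] marg 0.54 err 0.0
max [0.   0.   0.   0.57 0.   0.2 ] [[[0.0,0.0,0.0],[0.57,0.0,0.2],5.0],[[0.0,0.0,0.0],[0.56,0.0,0.2],5.0],[[0.0,0.0,0.0],[0.57,0.0,0.2],5.0],[[0.0,0.0,0.0],[0.57,0.0,0.2],5.0]]
  q [ 0.257   1.1135 -0.9098  1.6765  1.1414  1.2675  1.7255] marg 0.56 err 0.0
```

drive_tool:
  deltas:
    - [[0,0.2,0],[1.9,-1.9,0.6],5.0]
    - [[-0.1,0.2,-0.1],[1.9,-1.9,0.6],5.0]
    - [[0,0.2,0],[1.9,-1.9,0.6],5.0]
    - [[-0.1,0.2,0],[1.9,-1.9,0.6],5.0]
    - [[0,0.2,0],[1.9,-1.9,0.65],5.0]
    - [[-0.1,0.2,-0.1],[1.9,-1.9,0.6],5.0]
    - [[0,0.2,0],[1.9,-1.9,0.65],5.0]
    - [[0,0,0],[1.7,0,0.6],5.0]
    - [[0,0,0],[1.7,0,0.6],5.0]
    - [[0,0,0],[1.6,0,0.6],5.0]
    - [[0,0,0],[1.6,0,0.55],5.0]
    - [[0,0,0],[0,0,0],5.0]

```text
clock: 9.2
tool_pos: [0.5843, -0.0187, 0.096]
eef_rot: [-0.488, 0.655, 0.346, 0.461]
contact_force: [-0.4, 0.5, -2.0]
opening: 0.67
```

```bash
python3 - <<'E'
from wr import *
w,c,T,st=look("w5");print(T,st["contact_force"]);st=r.get_state();print(st["tool_pos"])
F=frame(-19.4,73.3);P=np.array([.5861,-.0186,.0684])
u=np.radians(73.3)
for a in(-36,36):
    for b in(-33.5,33.5):
        print(a,b,proj(c,np.array([.5851,-.0221,.06])+np.array([np.cos(u)*a-np.sin(u)*b,np.sin(u)*a+np.cos(u)*b,0])/1000))
plan([(P+[0,0,.006],F,5,5.0),(P,F,4,5.0)])
E
```

```text
[[-0.0993 -0.9587  0.2666  0.5843]
 [-0.3195  0.2845  0.9039 -0.0187]
 [-0.9424  0.0045 -0.3345  0.096 ]
 [ 0.      0.      0.      1.    ]] [-0.4078  0.4573 -1.9975]
[ 0.5851 -0.0186  0.0977]
-36 -33.5 [267.6148 191.5385]
-36 33.5 [370.9938 191.9806]
36 -33.5 [265.6505 305.3329]
36 33.5 [371.9855 305.5845]
max [0.1  0.1  0.1  0.44 0.02 0.16] [[[0.0,0.0,0.0],[0.44,-0.02,0.16],5.0],[[0.1,0.0,0.0],[0.43,-0.02,0.16],5.0],[[0.0,-0.1,-0.1],[0.44,-0.02,0.16],5.0],[[0.1,0.0,0.0],[0.44,-0.02,0.16],5.0],[[0.0,0.0,0.0],[0.44,-0.02,0.16],5.0]]
  q [ 0.2566  1.1138 -0.9098  1.676   1.1411  1.2684  1.7262] marg 0.56 err 0.0
max [0.   0.   0.   0.14 0.   0.05] [[[0.0,0.0,0.0],[0.14,0.0,0.05],5.0],[[0.0,0.0,0.0],[0.14,0.0,0.05],5.0],[[0.0,0.0,0.0],[0.14,0.0,0.05],5.0],[[0.0,0.0,0.0],[0.14,0.0,0.05],5.0]]
  q [ 0.2549  1.1223 -0.9056  1.6767  1.1489  1.2628  1.7205] marg 0.56 err 0.0
```

View pics/w5.png

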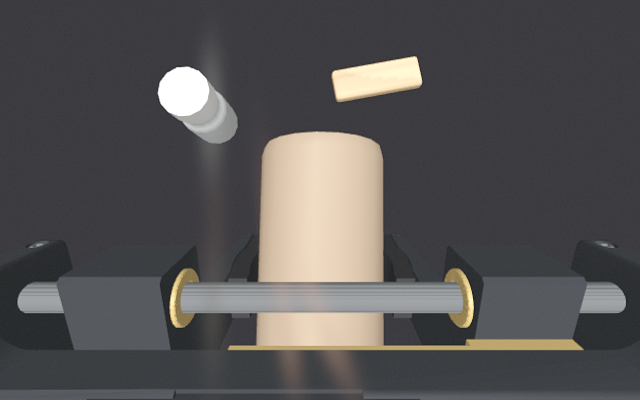

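drive_tool:
  deltas:
    - [[0,0,0],[0.45,0,0.15],5.0]
    - [[0,0,0],[0.45,0,0.15],5.0]
    - [[0,0,0],[0.45,0,0.15],5.0]
    - [[0,0,0],[0.45,0,0.15],5.0]
    - [[0,0,0],[0.4,0,0.15],5.0]
    - [[0,0,0],[0.2,0,0.05],5.0]
    - [[0,0,0],[0.1,0,0.05],5.0]
    - [[0,0,0],[0,0,0],5.0]
    - [[0,0,0],[0,0,0],5.0]
    - [[0,0,0],[0,0,0],5.0]

```text
clock: 10.08
tool_pos: [0.5867, -0.0187, 0.073]
eef_rot: [-0.488, 0.654, 0.345, 0.464]
contact_force: [-0.2, 0.4, -2.8]
opening: 0.663
```

drive_tool:
  deltas:
    - [[0,0,0],[0.1,0,0.03],5.0]
    - [[0,0,0],[0.1,0,0.03],5.0]
    - [[0,0,0],[0.1,0,0.03],5.0]
    - [[0,0,0],[0,0,0],5.0]
    - [[0,0,0],[0,0,0],5.0]

```text
clock: 10.5
tool_pos: [0.5864, -0.019, 0.0696]
eef_rot: [-0.488, 0.654, 0.345, 0.463]
contact_force: [-0.6, -0.1, -3.4]
opening: 0.668
```

drive_tool:
  deltas:
    - [[0,0,0],[0.1,0,0.03],5.0]
    - [[0,0,0],[0.1,0,0.03],5.0]
    - [[0,0,0],[0,0,0],5.0]
    - [[0,0,0],[0,0,0],5.0]

```text
clock: 10.83
tool_pos: [0.5866, -0.019, 0.0688]
eef_rot: [-0.488, 0.654, 0.345, 0.463]
contact_force: [-0.7, 0.3, 5.2]
opening: 0.665
```

drive_tool:
  deltas:
    - [[0,0,0],[-0.05,0,0],6.2]
    - [[0,0,0],[0,0,0],6.8]
    - [[0,0,0],[0,0,0],7.6]
    - [[0,0,0],[0,0,0],8.4]
    - [[0,0,0],[0,0,0],8.6]
    - [[0,0,0],[0,0,0],8.6]
    - [[0,0,0],[-1,0,0],8.6]
    - [[0,0,0],[-2,0,0],8.6]
    - [[0,0,0],[-3,0,0],8.6]
    - [[0,0,0],[-4,0,0],8.6]
    - [[0,0,0],[-4,0,0],8.6]

```text
clock: 11.75
tool_pos: [0.5993, 0.0261, 0.2017]
eef_rot: [-0.487, 0.655, 0.346, 0.463]
contact_force: [0.2, -0.7, 0.5]
opening: 0.975
```

```bash
python3 - <<'E'
from wr import *
st=r.get_state();q=np.array(st["q"]);print(st["tool_pos"],q)
s=r.snapshot("scene");pickle.dump(s,open("s1.pkl","wb"))
a=cv2.resize(s["color"][185:265,280:400],None,fx=5,fy=5,interpolation=cv2.INTER_CUBIC);b=cv2.resize(s["color"][155:260,400:520],None,fx=5,fy=5)[:400]
cv2.imwrite("pics/s1.png",a[:,:,::-1])
# cup pick options: vertical or tilted from top, place (cup)
def G(P,t,p,f=1):
    T=np.eye(4);T[:3,:3]=frame(t,p,f);T[:3,3]=P;return T
for psi in(0,73,40,120,-20):
    a=track(q,G([.50,-.1,.32],0,psi),30);b=track(a,G([.53,-.30,.11],0,psi),20);d=track(b,G([.55,0,.32],0,psi),30)
    print(psi,b,np.abs(fk(b)-G([.53,-.30,.11],0,psi)).max().round(3))
    for psi2 in(0,20,-20,90,-90,73):
        e=track(d,G([.4825,.271,.07],0,psi2),30);print("   ",psi2,e,np.abs(fk(e)-G([.4825,.271,.07],0,psi2)).max().round(3))
E
```

```text
[0.5993 0.0261 0.2017] [ 0.2095  0.9633 -0.99    1.55    0.9657  1.443   1.839 ]
0 [ 0.8529  0.9663 -0.7783  1.7052  0.8727  0.8543  1.2489] 0.0
    0 [-0.2354  0.9455 -0.6265  1.8935  0.9405  0.6292  0.098 ] 0.0
    20 [-0.1867  0.9726 -0.7202  1.8909  1.0142  0.6969  0.3851] 0.0
    -20 [-0.2876  0.9223 -0.5301  1.8964  0.8524  0.5648 -0.1742] 0.0
    90 [-0.0569  1.083  -1.0023  1.8841  1.1885  0.9312  1.4737] 0.0
    -90 [-0.4662  0.8782 -0.2183  1.9064  0.4385  0.4035 -1.0141] 0.0
    73 [-0.0826  1.0552 -0.9409  1.8855  1.1552  0.8764  1.2006] 0.0
73 [ 0.9792  1.0928 -1.0932  1.6983  1.0969  1.0891  2.3628] 0.0
    0 [-0.229   0.9487 -0.6385  1.8932  0.9505  0.6375  0.0894] 0.0
    20 [-0.1785  0.9777 -0.7364  1.8905  1.026   0.7092  0.3755] 0.0
    -20 [-0.2838  0.9238 -0.537   1.8962  0.8591  0.5692 -0.1802] 0.0
    90 [-0.0472  1.0944 -1.0264  1.8837  1.2011  0.9532  1.4652] 0.0
    -90 [-0.4717  0.8776 -0.209   1.9067  0.4222  0.4001 -0.9987] 0.0
    73 [-0.0728  1.0653 -0.9638  1.885   1.1679  0.8966  1.1915] 0.0
40 [ 0.9287  1.0312 -0.9552  1.701   1.0047  0.9789  1.8489]
[... 685 characters left out ...]
2558] 0.0
    90 [-0.0176  1.1343 -1.1054  1.8822  1.2404  1.0278  1.4396] 0.0
    -90 [ 0.0932  1.3995 -1.47    1.9352  1.4786  1.4633  2.66  ] 1.223
    73 [-0.0393  1.1045 -1.0469  1.8833  1.2115  0.9722  1.1615] 0.0
-20 [ 0.8106  0.9392 -0.6886  1.7076  0.7982  0.7984  0.9587] 0.0
    0 [-0.2367  0.9448 -0.624   1.8936  0.9384  0.6274  0.0998] 0.0
    20 [-0.1886  0.9714 -0.7164  1.891   1.0114  0.6941  0.3874] 0.0
    -20 [-0.2882  0.9221 -0.529   1.8964  0.8513  0.5642 -0.1733] 0.0
    90 [-0.0595  1.08   -0.9959  1.8843  1.1852  0.9254  1.4761] 0.0
    -90 [-0.4644  0.8784 -0.2214  1.9063  0.4438  0.4046 -1.0191] 0.0
    73 [-0.0852  1.0526 -0.9349  1.8856  1.1518  0.8712  1.203 ] 0.0
```

View pics/s1.png

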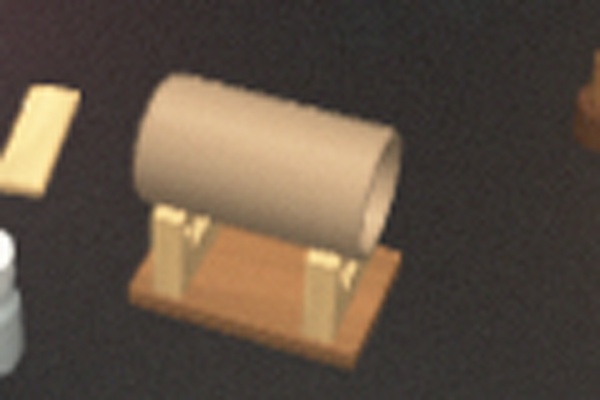

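```bash
python3 - <<'E'
from kin import *
plan([([.531,-.301,.20],frame(0,0),13,8.6)])
E
```

```text
max [5.6  1.3  1.   0.91 2.5  2.45] [[[5.6,-1.2,1.0],[0.91,-0.19,-2.45],8.6],[[5.6,-1.2,0.9],[0.86,-0.45,-2.44],8.6],[[5.6,-1.3,1.0],[0.8,-0.7,-2.4],8.6],[[5.6,-1.2,0.9],[0.73,-0.95,-2.34],8.6],[[5.6,-1.2,1.0],[0.66,-1.18,-2.24],8.6],[[5.6,-1.2,0.9],[0.6,-1.4,-2.14],8.6],[[5.6,-1.2,1.0],[0.53,-1.62,-2.0],8.6],[[5.6,-1.2,1.0],[0.46,-1.81,-1.84],8.6],[[5.6,-1.3,0.9],[0.39,-1.99,-1.66],8.6],[[5.6,-1.2,1.0],[0.32,-2.15,-1.47],8.6],[[5.6,-1.2,0.9],[0.25,-2.29,-1.26],8.6],[[5.6,-1.2,1.0],[0.2,-2.4,-1.04],8.6],[[5.6,-1.2,0.9],[0.13,-2.5,-0.79],8.6]]
  q [ 0.9084  0.8702 -0.8998  1.6403  0.7765  1.0258  1.3258] marg 0.57 err 0.0
```

drive_tool:
  deltas:
    - [[5.6,-1.2,1.0],[0.9,-0.2,-2.45],8.6]
    - [[5.6,-1.2,0.9],[0.85,-0.45,-2.45],8.6]
    - [[5.6,-1.3,1.0],[0.8,-0.7,-2.4],8.6]
    - [[5.6,-1.2,0.9],[0.75,-0.95,-2.35],8.6]
    - [[5.6,-1.2,1.0],[0.65,-1.2,-2.25],8.6]
    - [[5.6,-1.2,0.9],[0.6,-1.4,-2.15],8.6]
    - [[5.6,-1.2,1.0],[0.55,-1.6,-2.0],8.6]
    - [[5.6,-1.2,1.0],[0.45,-1.8,-1.85],8.6]
    - [[5.6,-1.3,0.9],[0.4,-2.0,-1.65],8.6]
    - [[5.6,-1.2,1.0],[0.3,-2.15,-1.45],8.6]
    - [[5.6,-1.2,0.9],[0.25,-2.3,-1.25],8.6]
    - [[5.6,-1.2,1.0],[0.2,-2.4,-1.05],8.6]

```text
clock: 12.8
tool_pos: [0.5324, -0.2832, 0.1952]
eef_rot: [-0.04, 0.717, 0.024, 0.695]
contact_force: [1.6, -0.4, -0.3]
opening: 0.971
```

drive_tool:
  deltas:
    - [[5.6,-1.2,0.9],[0.15,-2.5,-0.8],8.6]
    - [[0,0,0],[0,0,0],8.6]
    - [[0,0,0],[0,0,0],8.6]
    - [[0,0,0],[0,0,0],8.6]

```text
clock: 13.13
tool_pos: [0.5272, -0.3068, 0.1944]
eef_rot: [-0.002, 0.711, -0.003, 0.703]
contact_force: [0.5, 0.6, -0.1]
opening: 0.975
```

```bash
python3 - <<'E'
from wr import *
w,c,T,st=look("w6");print(T,st["clock"])
# wheel
m=((w.min(2)>140)&(np.abs(w[...,0]-w[...,2])<35)).astype(np.uint8)
for n,p in(("cup foot",[.531,-.301,.12]),("wheel",[.5399,-.294,.055]),("purple",[.525,-.43,.065])): print(n,proj(c,p))
wp=proj(c,[.5399,-.294,.055])
cs,_=cv2.findContours(m,cv2.RETR_EXTERNAL,cv2.CHAIN_APPROX_NONE);
for k in sorted(cs,key=cv2.contourArea)[-3:]: print(cv2.contourArea(k),cv2.boundingRect(k))
E
```

```text
[[-0.0103  0.0018  0.9999  0.5272]
 [-0.008   1.     -0.0019 -0.3068]
 [-0.9999 -0.008  -0.0103  0.1944]
 [ 0.      0.      0.      1.    ]] 13.1333
cup foot [330.2023 219.6593]
wheel [335.7368 207.4291]
purple [192.9236 195.0715]
17.5 (426, 31, 9, 12)
11216.5 (277, 0, 155, 94)
14827.5 (265, 135, 141, 137)
```

View pics/w6.png

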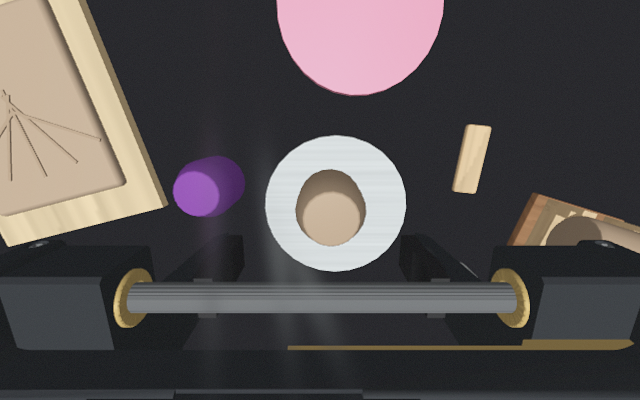

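```bash
python3 - <<'E'
from wr import *
s,T=pickle.load(open("w6.pkl","rb"));c=cam(s,T);w=s["color"].astype(int)
def circ(p):
    A=np.column_stack([2*p,np.ones(len(p))]);q=np.linalg.lstsq(A,(p**2).sum(1),rcond=None)[0];return q[:2],np.sqrt(q[2]+q[:2]@q[:2])
m=((w.min(2)>140)&(np.abs(w[...,0]-w[...,2])<35)).astype(np.uint8);m[:130]=0
k=max(cv2.findContours(m,cv2.RETR_EXTERNAL,cv2.CHAIN_APPROX_NONE)[0],key=cv2.contourArea)
h=cv2.convexHull(k)[:,0]; print("wheel",circ(np.array([onz(c,p+.0,.055)[:2] for p in h])))
f=((w[...,0]-w[...,2]>20)&(w.sum(2)>430)).astype(np.uint8);f[:160]=0;f[260:]=0;f[:,:280]=0;f[:,390:]=0
k=max(cv2.findContours(f,cv2.RETR_EXTERNAL,cv2.CHAIN_APPROX_NONE)[0],key=cv2.contourArea);print(cv2.boundingRect(k),cv2.minEnclosingCircle(k))
h=cv2.convexHull(k)[:,0];print("foot",circ(np.array([onz(c,p,.12)[:2] for p in h])))
b=((w[...,0]-w[...,2]>12)).astype(np.uint8);b[:160]=0;b[260:]=0;b[:,:285]=0;b[:,385:]=0
k=max(cv2.findContours(b,cv2.RETR_EXTERNAL,cv2.CHAIN_APPROX_NONE)[0],key=cv2.contourArea);print("cup bbox",cv2.boundingRect(k))
x,y,ww,hh=cv2.boundingRect(k)
print("cup y from sides",onz(c,(x,y+22),.09)[1],onz(c,(x+ww,y+22),.09)[1],"x top at rim z.06",onz(c,(330,y),.06)[0]+.03)
st=r.get_state();print(st["tool_pos"])
E
```

```text
wheel (array([ 0.5397, -0.2947]), np.float64(0.06966117041274533))
(303, 192, 57, 54) ((330.9668273925781, 218.33111572265625), 28.535682678222656)
foot (array([ 0.5305, -0.3006]), np.float64(0.021751555577290943))
cup bbox (295, 169, 71, 77)
cup y from sides -0.33047751555954147 -0.2699504297279143 x top at rim z.06 0.5308795955956666
[ 0.5276 -0.3061  0.1944]
```

```bash
python3 - <<'E'
from kin import *
plan([([.5306,-.3004,.14],frame(0,0),3,8.6),([.5306,-.3004,.078],frame(0,0),4,8.6)])
E
```

```text
max [0.   0.2  0.2  1.81 0.2  0.12] [[[0.0,-0.2,0.1],[1.81,0.2,0.12],8.6],[[0.0,-0.2,0.2],[1.81,0.2,0.11],8.6],[[0.0,-0.2,0.1],[1.81,0.2,0.11],8.6]]
  q [ 0.8829  0.9408 -0.8444  1.6875  0.8586  0.9252  1.2595] marg 0.63 err 0.0
max [0.   0.   0.   1.55 0.   0.  ] [[[0.0,0.0,0.0],[1.55,0.0,0.0],8.6],[[0.0,0.0,0.0],[1.55,0.0,0.0],8.6],[[0.0,0.0,0.0],[1.55,0.0,0.0],8.6],[[0.0,0.0,0.0],[1.55,0.0,0.0],8.6]]
  q [ 0.8536  1.0208 -0.7819  1.7137  0.9493  0.8323  1.1912] marg 0.69 err 0.0
```

drive_tool:
  deltas:
    - [[0,-0.2,0.1],[1.8,0.2,0.1],8.6]
    - [[0,-0.2,0.2],[1.8,0.2,0.1],8.6]
    - [[0,-0.2,0.1],[1.8,0.2,0.1],8.6]
    - [[0,0,0],[1.8,0,0],8.6]
    - [[0,0,0],[1.6,0,0],8.6]
    - [[0,0,0],[1.2,0,0],8.6]
    - [[0,0,0],[0.9,0,0],8.6]
    - [[0,0,0],[0.5,0,0],8.6]
    - [[0,0,0],[0.2,0,0],8.6]
    - [[0,0,0],[0,0,0],8.6]
    - [[0,0,0],[0,0,0],8.6]

```text
clock: 14.1
tool_pos: [0.5299, -0.3024, 0.0784]
eef_rot: [0.0, 0.707, -0.002, 0.707]
contact_force: [-0.1, 0.0, 0.5]
opening: 0.98
```

drive_tool:
  deltas:
    - [[0,0,0],[0,0.2,0],8.0]
    - [[0,0,0],[0,0,0],7.2]
    - [[0,0,0],[0,0,0],6.5]
    - [[0,0,0],[0,0,0],5.6]
    - [[0,0,0],[0,0,0],5.2]
    - [[0,0,0],[0,0,0],5.0]
    - [[0,0,0],[0,0,0],5.0]
    - [[0,0,0],[-0.3,0,0],5.0]
    - [[0,0,0],[-1.2,0,0],5.0]
    - [[0,0,0],[-2.5,0,0],5.0]
    - [[0,0,0],[-3.5,0,0],5.0]
    - [[0,0,0],[-3.5,0,0],5.0]
  force: 15

```text
clock: 15.1
tool_pos: [0.5287, -0.2997, 0.1889]
eef_rot: [0.001, 0.708, -0.001, 0.706]
contact_force: [0.4, -0.2, -0.7]
opening: 0.683
```

```bash
python3 - <<'E'
from wr import *
st=r.get_state();print(st["tool_pos"],st["opening"]*.0881,st["contact_force"])
# transport: over cradle/beaker (top z .105), cup bottom = TCP-.023
plan([([.53,-.15,.24],frame(0,0),4,5.0),([.48,.24,.24],frame(0,0),11,5.0),([.4815,.271,.16],frame(0,0),4,5.0)])
E
```

```text
[ 0.5287 -0.2997  0.1889] 0.0601659075510735 [ 0.3669 -0.2277 -0.652 ]
max [0.1  0.1  0.   1.28 3.75 0.03] [[[0.0,0.0,0.0],[-1.28,3.74,0.02],5.0],[[-0.1,-0.1,0.0],[-1.28,3.75,0.02],5.0],[[0.0,0.0,0.0],[-1.28,3.74,0.03],5.0],[[-0.1,0.0,0.0],[-1.28,3.74,0.03],5.0]]
  q [ 0.717   0.7488 -0.9303  1.7805  0.7128  0.9889  1.0676] marg 0.54 err 0.0
max [0.   0.   0.   0.01 3.55 0.46] [[[0.0,0.0,0.0],[0.0,3.55,-0.45],5.0],[[0.0,0.0,0.0],[0.0,3.54,-0.46],5.0],[[0.0,0.0,0.0],[-0.01,3.55,-0.45],5.0],[[0.0,0.0,0.0],[0.0,3.54,-0.45],5.0],[[0.0,0.0,0.0],[0.0,3.55,-0.45],5.0],[[0.0,0.0,0.0],[0.0,3.55,-0.46],5.0],[[0.0,0.0,0.0],[0.0,3.54,-0.45],5.0],[[0.0,0.0,0.0],[0.0,3.55,-0.45],5.0],[[0.0,0.0,0.0],[-0.01,3.54,-0.46],5.0],[[0.0,0.0,0.0],[0.0,3.55,-0.45],5.0],[[0.0,0.0,0.0],[0.0,3.54,-0.45],5.0]]
  q [-0.0386  0.7135 -0.88    1.8225  0.6757  0.9379  0.3486] marg 0.59 err 0.0
max [0.   0.   0.   2.   0.78 0.04] [[[0.0,0.0,0.0],[2.0,0.78,0.04],5.0],[[0.0,0.0,0.0],[2.0,0.77,0.04],5.0],[[0.0,0.0,0.0],[2.0,0.78,0.04],5.0],[[0.0,0.0,0.0],[2.0,0.78,0.04],5.0]]
  q [-0.1505  0.8309 -0.7833  1.8504  0.8016  0.8113  0.2109] marg 0.69 err 0.0
```

drive_tool:
  deltas:
    - [[0,0,0],[-1.2,2.5,0],5.0]
    - [[-0.1,-0.1,0],[-1.2,3.5,0],5.0]
    - [[0,0,0],[-1.3,3.7,0],5.0]
    - [[-0.1,0,0],[-1.3,3.7,0],5.0]
    - [[0,0,0],[0,3.6,-0.4],5.0]
    - [[0,0,0],[0,3.6,-0.45],5.0]
    - [[0,0,0],[0,3.6,-0.45],5.0]
    - [[0,0,0],[0,3.6,-0.45],5.0]
    - [[0,0,0],[0,3.6,-0.45],5.0]
    - [[0,0,0],[0,3.6,-0.45],5.0]
    - [[0,0,0],[0,3.6,-0.45],5.0]
    - [[0,0,0],[0,3.6,-0.45],5.0]

```text
clock: 16.1
tool_pos: [0.4936, 0.1236, 0.2377]
eef_rot: [-0.001, 0.707, -0.001, 0.708]
contact_force: [-0.4, -0.2, -0.7]
opening: 0.682
```

drive_tool:
  deltas:
    - [[0,0,0],[0,3.6,-0.45],5.0]
    - [[0,0,0],[0,3.6,-0.45],5.0]
    - [[0,0,0],[0.5,3.2,-0.45],5.0]
    - [[0,0,0],[1.2,2.5,0],5.0]
    - [[0,0,0],[1.5,1.5,0],5.0]
    - [[0,0,0],[1.0,0.8,0],5.0]
    - [[0,0,0],[0,0,0],5.0]
    - [[0,0,0],[0,0,0],5.0]
    - [[0,0,0],[0,0,0],5.0]

```text
clock: 16.85
tool_pos: [0.4813, 0.2723, 0.1951]
eef_rot: [-0.0, 0.707, -0.002, 0.708]
contact_force: [0.5, -0.6, -1.8]
opening: 0.686
```

```bash
python3 - <<'E'
from wr import *
w,c,T,st=look("w7");print(T,st["opening"]*.0881,st["contact_force"])
for x in(.3176,.6476):
    for y in(.202,.342): print((x,y),proj(c,[x,y,.015]))
E
```

```text
[[ 0.0014  0.0017  1.      0.4813]
 [-0.0031  1.     -0.0017  0.2723]
 [-1.     -0.0031  0.0014  0.1951]
 [ 0.      0.      0.      1.    ]] 0.060464755805166866 [ 0.4849 -0.6044 -1.8225]
(0.3176, 0.202) [249.222   18.4289]
(0.3176, 0.342) [394.4348  18.1362]
(0.6476, 0.202) [266.7584 312.8356]
(0.6476, 0.342) [377.0867 312.942 ]
```

View pics/w7.png

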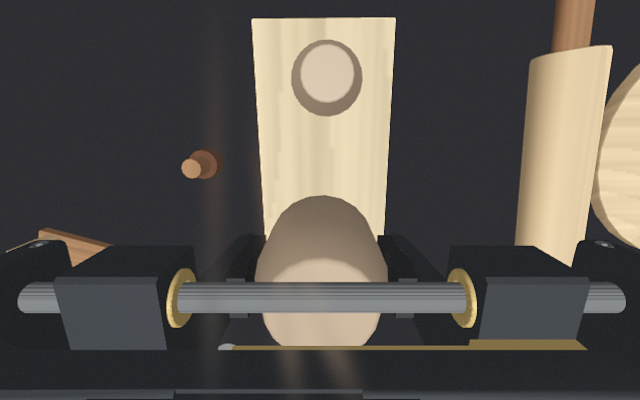

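drive_tool:
  deltas:
    - [[0,0,0],[1.5,0.1,0.05],5.0]
    - [[0,0,0],[2.5,0,0],5.0]
    - [[0,0,0],[3.0,0,0],5.0]
    - [[0,0,0],[3.0,0,0],5.0]
    - [[0,0,0],[2.0,0,0],5.0]
    - [[0,0,0],[1.5,0,0],5.0]
    - [[0,0,0],[0.8,0,0],5.0]
    - [[0,0,0],[0.4,0,0],5.0]
    - [[0,0,0],[0.2,0,0],5.0]
    - [[0,0,0],[0,0,0],5.0]
    - [[0,0,0],[0,0,0],5.0]

```text
clock: 17.82
tool_pos: [0.4821, 0.2749, 0.0466]
eef_rot: [-0.0, 0.706, -0.0, 0.708]
contact_force: [-0.4, -0.7, -2.1]
opening: 0.685
```

drive_tool:
  deltas:
    - [[0,0,0],[0.3,-0.1,0],5.0]
    - [[0,0,0],[0.2,0,0],5.0]
    - [[0,0,0],[0.1,0,0],5.0]
    - [[0,0,0],[0.1,0,0],5.0]
    - [[0,0,0],[0,0,0],5.0]
    - [[0,0,0],[0,0,0],5.0]

```text
clock: 18.32
tool_pos: [0.4814, 0.2736, 0.0386]
eef_rot: [-0.001, 0.707, -0.001, 0.707]
contact_force: [-0.2, 0.3, -0.5]
opening: 0.687
```

drive_tool:
  deltas:
    - [[0,0,0],[0.1,0,0],5.0]
    - [[0,0,0],[0,0,0],5.0]
    - [[0,0,0],[0,0,0],5.0]

```text
clock: 18.57
tool_pos: [0.4816, 0.2738, 0.038]
eef_rot: [-0.001, 0.707, -0.001, 0.708]
contact_force: [-0.1, -1.1, 2.7]
opening: 0.684
```

drive_tool:
  deltas:
    - [[0,0,0],[0,0,0],6.4]
    - [[0,0,0],[0,0,0],7.0]
    - [[0,0,0],[0,0,0],7.8]
    - [[0,0,0],[0,0,0],8.4]
    - [[0,0,0],[0,0,0],8.4]
    - [[0,0,0],[-0.5,0,0],8.4]
    - [[0,0,0],[-1.5,0,0],8.4]
    - [[0,0,0],[-2.5,0,0],8.4]
    - [[0,0,0],[-3.5,0,0],8.4]
    - [[0,0,0],[-3.5,0,0],8.4]
    - [[0,0,0],[-3.5,0,0],8.4]

```text
clock: 19.48
tool_pos: [0.4807, 0.2737, 0.1894]
eef_rot: [-0.001, 0.707, -0.0, 0.707]
contact_force: [0.1, 0.4, -0.3]
opening: 0.952
```

```bash
python3 - <<'E'
from kin import *
st=r.get_state();print(st["tool_pos"],st["q"])
# grasp 2: frame(-15,-106.7,-1) ; move to above cradle
F=frame(-14,-106.7,-1)
# beaker mid at (.5851,-.0221,.075); grip at mid, axis at tool x=-.005
C=np.array([.5851,-.0221,.075]);P=C-F@[-.005,0,0];print("P",P)
q=np.array(st["q"]);g=frame(0,0);print("angle",np.degrees(R.from_matrix(g.T@F).magnitude()))
plan([(P+[0,0,.13],F,17,8.4)])
E
```

```text
[0.4807 0.2737 0.1894] [-0.1384  0.7925 -0.8149  1.826   0.751   0.8652  0.2479]
P [ 0.5854 -0.0209  0.0701]
angle 74.44040892951729
max [4.3  0.8  0.6  0.39 1.84 1.34] [[[-4.3,-0.7,0.5],[-0.06,-1.73,0.61],8.4],[[-4.3,-0.7,0.6],[-0.07,-1.78,0.49],8.4],[[-4.3,-0.7,0.5],[-0.08,-1.8,0.35],8.4],[[-4.2,-0.7,0.5],[-0.1,-1.83,0.21],8.4],[[-4.3,-0.8,0.6],[-0.1,-1.84,0.09],8.4],[[-4.3,-0.7,0.5],[-0.13,-1.83,-0.06],8.4],[[-4.3,-0.7,0.5],[-0.15,-1.83,-0.19],8.4],[[-4.3,-0.7,0.6],[-0.16,-1.8,-0.32],8.4],[[-4.3,-0.7,0.5],[-0.19,-1.77,-0.46],8.4],[[-4.3,-0.7,0.5],[-0.21,-1.74,-0.59],8.4],[[-4.2,-0.7,0.6],[-0.23,-1.68,-0.71],8.4],[[-4.3,-0.7,0.5],[-0.26,-1.62,-0.83],8.4],[[-4.3,-0.7,0.5],[-0.28,-1.56,-0.94],8.4],[[-4.3,-0.8,0.5],[-0.31,-1.47,-1.06],8.4],[[-4.3,-0.7,0.6],[-0.34,-1.39,-1.15],8.4],[[-4.3,-0.7,0.5],[-0.37,-1.3,-1.26],8.4],[[-4.3,-0.7,0.5],[-0.39,-1.19,-1.34],8.4]]
  q [ 0.7116  1.0087 -1.2716  1.7629  0.9241  0.995   2.0357] marg 0.2 err 0.0
```

drive_tool:
  deltas:
    - [[-4.3,-0.7,0.5],[-0.05,-1.75,0.6],8.4]
    - [[-4.3,-0.7,0.6],[-0.05,-1.8,0.5],8.4]
    - [[-4.3,-0.7,0.5],[-0.1,-1.8,0.35],8.4]
    - [[-4.2,-0.7,0.5],[-0.1,-1.85,0.2],8.4]
    - [[-4.3,-0.8,0.6],[-0.1,-1.85,0.1],8.4]
    - [[-4.3,-0.7,0.5],[-0.15,-1.85,-0.05],8.4]
    - [[-4.3,-0.7,0.5],[-0.15,-1.8,-0.2],8.4]
    - [[-4.3,-0.7,0.6],[-0.15,-1.8,-0.3],8.4]
    - [[-4.3,-0.7,0.5],[-0.2,-1.75,-0.45],8.4]
    - [[-4.3,-0.7,0.5],[-0.2,-1.75,-0.6],8.4]
    - [[-4.2,-0.7,0.6],[-0.25,-1.7,-0.7],8.4]
    - [[-4.3,-0.7,0.5],[-0.25,-1.6,-0.85],8.4]

```text
clock: 20.48
tool_pos: [0.5552, 0.0641, 0.1958]
eef_rot: [-0.27, 0.583, 0.345, 0.685]
contact_force: [0.5, 0.1, -0.2]
opening: 0.951
```

drive_tool:
  deltas:
    - [[-4.3,-0.7,0.5],[-0.3,-1.55,-0.95],8.4]
    - [[-4.3,-0.8,0.5],[-0.3,-1.45,-1.05],8.4]
    - [[-4.3,-0.7,0.6],[-0.35,-1.4,-1.15],8.4]
    - [[-4.3,-0.7,0.5],[-0.35,-1.3,-1.25],8.4]
    - [[-4.3,-0.7,0.5],[-0.4,-1.2,-1.35],8.4]
    - [[0,0,0],[0,0,0],8.4]
    - [[0,0,0],[0,0,0],8.4]
    - [[0,0,0],[0,0,0],8.4]

```text
clock: 21.15
tool_pos: [0.5853, -0.0204, 0.199]
eef_rot: [-0.368, 0.493, 0.47, 0.633]
contact_force: [-0.4, -0.1, -0.8]
opening: 0.956
```

```bash
python3 - <<'E'
from wr import *
w,c,T,st=look("w8");print(T,st["q"])
s=r.snapshot("top");pickle.dump(s,open("t8.pkl","wb"));cv2.imwrite("pics/t8.png",s["color"][:,:,::-1])
u=np.array([.2874,.9578,0]);v=np.array([-.9578,.2874,0]);C=np.array([.5851,-.0221,.075])
for a in(-.0525,.0525):
    for b in(-.03,.03): print(a,b,proj(c,C+a*u+b*v),"top of cyl",proj(c,C+a*u+[0,0,.03]))
E
```

```text
[[ 0.0711 -0.9578  0.2786  0.5853]
 [ 0.2322  0.2875  0.9292 -0.0204]
 [-0.9701 -0.0013  0.2428  0.199 ]
 [ 0.      0.      0.      1.    ]] [ 0.7106  1.0092 -1.2699  1.766   0.9265  0.9906  2.0319]
-0.0525 -0.03 [283.9961 103.2213] top of cyl [321.6692 111.5806]
-0.0525 0.03 [359.3045 103.2799] top of cyl [321.6692 111.5806]
0.0525 -0.03 [290.7656 214.892 ] top of cyl [321.5113 232.9898]
0.0525 0.03 [352.255  214.9477] top of cyl [321.5113 232.9898]
```

View pics/w8.png

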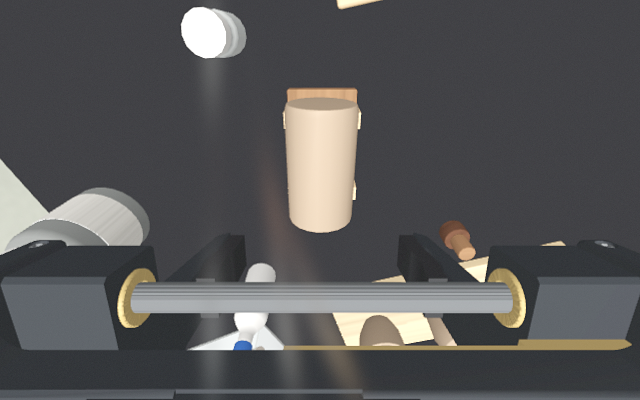

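drive_tool:
  deltas:
    - [[0,0,0],[2.0,0,-0.5],8.4]
    - [[0,0,0],[2.8,0,-0.7],8.4]
    - [[0,0,0],[2.8,0,-0.7],8.4]
    - [[0,0,0],[2.2,0,-0.55],8.4]
    - [[0,0,0],[1.4,0,-0.35],8.4]
    - [[0,0,0],[0.8,0,-0.2],8.4]
    - [[0,0,0],[0.3,0,-0.1],8.4]
    - [[0,0,0],[0.2,0,-0.05],8.4]
    - [[0,0,0],[0,0,0],8.4]
    - [[0,0,0],[0,0,0],8.4]

```text
clock: 22.08
tool_pos: [0.5866, -0.0213, 0.0709]
eef_rot: [-0.368, 0.493, 0.47, 0.633]
contact_force: [-0.7, 0.2, -0.2]
opening: 0.953
```

drive_tool:
  deltas:
    - [[0,0,0],[0.05,0.1,0],7.8]
    - [[0,0,0],[0,0,0],7.0]
    - [[0,0,0],[0,0,0],6.4]
    - [[0,0,0],[0,0,0],5.8]
    - [[0,0,0],[0,0,0],5.4]
    - [[0,0,0],[0,0,0],5.0]
    - [[0,0,0],[0,0,0],5.0]
    - [[0,0,0],[0,0,0],5.0]
  force: 18

```text
clock: 22.75
tool_pos: [0.5853, -0.0212, 0.0695]
eef_rot: [-0.368, 0.493, 0.47, 0.633]
contact_force: [2.0, -0.8, 0.3]
opening: 0.663
```

```bash
python3 - <<'E'
from wr import *
w,c,T,st=look("w9");print(T,st["opening"]*.0881,st["contact_force"])
s,_=pickle.load(open("w9.pkl","rb"));f=c[0];ft=np.array(s["tool_from_camera"]);g=w.sum(2)
# beaker axis in tool (foot->mouth) : world axis u
u=T[:3,:3].T@np.array([.2874,.9578,0]);e=T[:3,:3].T@np.array([0,0,1.]);print("u",u,"e",e)
o=ft[:3,3];D=lambda px:ft[:3,:3]@np.array([(px[0]-c[1])/f,-(px[1]-c[2])/f,-1])
xa=((np.array([.5851,-.0221,.075])-T[:3,3])@T[:3,0]);print("xa from cradle",xa)
print("mid in tool",T[:3,:3].T@(np.array([.5851,-.0221,.075])-T[:3,3]))
col=g[60:150,321];print(col)
for rr in(190,220): print(rr,[i for i in range(240,400) if abs(g[rr,i]-g[rr,i-2])>70])
P=T[:3,3]
plan([(P+[0,0,.02],T[:3,:3],3,5.0),(P+[-.01,-.05,.16],frame(20,-106.7,-1),7,5.0)])
E
```

```text
[[ 0.072  -0.9577  0.2786  0.5853]
 [ 0.2318  0.2877  0.9292 -0.0212]
 [-0.9701 -0.0024  0.2427  0.0695]
 [ 0.      0.      0.      1.    ]] 0.05843927529093838 [ 2.0327 -0.8221  0.3136]
u [0.2427 0.0003 0.9701] e [-0.9701 -0.0024  0.2427]
xa from cradle -0.005536064853136332
mid in tool [-0.0055 -0.0001  0.0004]
[192 197 189 192 194 188 184 196 187 189 195 189 194 185 189 193 196 191
 194 189 194 195 192 193 193 191 188 188 195 187 188 189 191 185 194 191
 190 192 192 187 199 191 192 190 192 185 185 186 193 196 197 181 195 188
 188 194 190 193 182 230 324 365 374 395 478 518 508 510 511 507 509 511
 512 511 513 512 515 513 514 517 512 512 513 519 541 529 443 424 428 426]
190 [248, 249, 250, 395, 396]
220 [252, 253, 254, 391, 392]
max [0.   0.   0.   0.65 0.01 0.17] [[[0.0,0.0,0.0],[-0.65,0.0,0.16],5.0],[[0.0,0.0,0.0],[-0.64,0.0,0.16],5.0],[[0.0,0.0,0.0],[-0.65,-0.01,0.17],5.0]]
  q [ 0.6632  1.1405 -1.1348  1.8273  1.1207  0.8406  1.9287] marg 0.34 err 0.0
max [0.   4.9  0.1  2.12 0.08 1.22] [[[0.0,4.9,0.0],[-2.12,-0.07,-0.22],5.0],[[0.0,4.8,0.0],[-2.09,-0.08,-0.4],5.0],[[0.0,4.9,0.1],[-2.05,-0.07,-0.57],5.0],[[0.0,4.9,0.0],[-1.99,-0.07,-0.74],5.0],[[0.0,4.8,0.0],[-1.92,-0.07,-0.92],5.0],[[0.0,4.9,0.0],[-1.84,-0.07,-1.07],5.0],[[0.0,4.8,0.0],[-1.74,-0.07,-1.22],5.0]]
  q [ 0.3827  0.8873 -0.9987  1.6397  0.9683  1.4115  1.9466] marg 0.47 err 0.0
```

drive_tool:
  deltas:
    - [[0,0,0],[-0.6,0,0.15],5.0]
    - [[0,0,0],[-0.7,0,0.2],5.0]
    - [[0,0,0],[-0.7,0,0.15],5.0]
    - [[0,4.9,0],[-2.1,-0.05,-0.2],5.0]
    - [[0,4.8,0],[-2.1,-0.1,-0.4],5.0]
    - [[0,4.9,0.1],[-2.05,-0.05,-0.55],5.0]
    - [[0,4.9,0],[-2.0,-0.05,-0.75],5.0]
    - [[0,4.8,0],[-1.9,-0.05,-0.9],5.0]
    - [[0,4.9,0],[-1.85,-0.05,-1.05],5.0]
    - [[0,4.8,0],[-1.75,-0.05,-1.2],5.0]

```text
clock: 23.63
tool_pos: [0.5741, -0.0692, 0.2321]
eef_rot: [-0.49, 0.657, 0.342, 0.46]
contact_force: [0.9, -0.2, -2.7]
opening: 0.666
```

```bash
python3 - <<'E'
from kin import *
st=r.get_state();print(st["tool_pos"],st["opening"]*.0881,st["q"],st["contact_force"])
F=frame(75.95,-106.7,-1);P=np.array([.5398,-.2944,.1075])-F@[-.0055,-.0001,.0004];print("P",P)
plan([(P+[0,0,.09],F,11,5.0),(P+[0,0,.012],F,5,5.0)])
E
```

```text
[ 0.5741 -0.0692  0.2321] 0.05868622382827225 [ 0.3792  0.8832 -1.      1.6415  0.9648  1.4151  1.9442] [ 0.9141 -0.1568 -2.6791]
P [ 0.5381 -0.2996  0.1066]
max [0.   5.1  0.1  2.09 0.29 1.86] [[[0.0,5.1,0.0],[1.02,-0.29,-1.86],5.0],[[0.0,5.1,0.0],[1.19,-0.28,-1.76],5.0],[[0.0,5.0,0.0],[1.34,-0.29,-1.65],5.0],[[0.0,5.1,0.0],[1.48,-0.29,-1.53],5.0],[[0.0,5.1,0.0],[1.6,-0.28,-1.39],5.0],[[0.0,5.1,0.0],[1.73,-0.29,-1.24],5.0],[[0.0,5.0,0.0],[1.82,-0.29,-1.09],5.0],[[0.0,5.1,0.0],[1.92,-0.28,-0.92],5.0],[[0.0,5.1,0.0],[1.99,-0.29,-0.74],5.0],[[0.0,5.1,0.1],[2.05,-0.29,-0.57],5.0],[[0.0,5.1,0.0],[2.09,-0.29,-0.38],5.0]]
  q [ 0.1999  1.1548 -0.4856  1.6596  1.3568  1.8441  1.813 ] marg 0.25 err 0.0
max [0.   0.   0.   0.38 0.   1.52] [[[0.0,0.0,0.0],[0.38,0.0,1.51],5.0],[[0.0,0.0,0.0],[0.37,0.0,1.52],5.0],[[0.0,0.0,0.0],[0.38,0.0,1.51],5.0],[[0.0,0.0,0.0],[0.38,0.0,1.51],5.0],[[0.0,0.0,0.0],[0.37,0.0,1.51],5.0]]
  q [ 0.1896  1.2842 -0.4645  1.6146  1.3898  1.8156  1.7403] marg 0.27 err 0.0
```

drive_tool:
  deltas:
    - [[0,5.1,0],[1.0,-0.3,-1.85],5.0]
    - [[0,5.1,0],[1.2,-0.3,-1.75],5.0]
    - [[0,5.0,0],[1.35,-0.3,-1.65],5.0]
    - [[0,5.1,0],[1.5,-0.3,-1.55],5.0]
    - [[0,5.1,0],[1.6,-0.3,-1.4],5.0]
    - [[0,5.1,0],[1.75,-0.3,-1.25],5.0]
    - [[0,5.0,0],[1.8,-0.3,-1.1],5.0]
    - [[0,5.1,0],[1.9,-0.3,-0.9],5.0]
    - [[0,5.1,0],[2.0,-0.25,-0.75],5.0]
    - [[0,5.1,0.1],[2.05,-0.25,-0.55],5.0]
    - [[0,5.1,0],[2.1,-0.25,-0.4],5.0]

```text
clock: 24.55
tool_pos: [0.5385, -0.2997, 0.1933]
eef_rot: [-0.592, 0.796, 0.074, 0.099]
contact_force: [-0.3, 0.5, -3.1]
opening: 0.664
```

drive_tool:
  deltas:
    - [[0,0,0],[0,0,0],5.0]
    - [[0,0,0],[0,0,0],5.0]
    - [[0,0,0],[0,0,0],5.0]
    - [[0,0,0],[0,0,0],5.0]

```text
clock: 24.88
tool_pos: [0.5389, -0.2992, 0.1944]
eef_rot: [-0.592, 0.796, 0.074, 0.101]
contact_force: [0.4, 0.6, -2.1]
opening: 0.662
```

```bash
python3 - <<'E'
from wr import *
w,c,T,st=look("w10");print(T,st["opening"]*.0881,st["q"])
print("axis world",T[:3,:3]@[.2427,.0003,.9701],"mid",T[:3,:3]@[-.0055,-.0001,.0004]+T[:3,3])
F=frame(75.95,-106.7,-1);P=np.array([.5381,-.2996,.1066])
plan([(P+[0,0,.008],F,7,5.0)])
# check wheel centre in this wrist view
m=((w.min(2)>140)&(np.abs(w[...,0]-w[...,2])<35)).astype(np.uint8)
for n,p in(("wheel",[.5398,-.2944,.055]),): print(n,proj(c,p))
E
```

```text
[[-0.279  -0.9576  0.0725  0.5389]
 [-0.9277  0.2882  0.2373 -0.2992]
 [-0.2481 -0.001  -0.9687  0.1944]
 [ 0.      0.      0.      1.    ]] 0.05832758527576922 [ 0.2009  1.1559 -0.4876  1.6591  1.3565  1.8398  1.8111]
axis world [ 0.0023  0.0051 -1.    ] mid [ 0.5405 -0.294   0.1954]
max [0.1  0.1  0.   0.29 0.01 1.11] [[[0.0,0.0,0.0],[0.29,0.01,1.11],5.0],[[0.0,0.1,0.0],[0.29,0.01,1.1],5.0],[[0.0,0.0,0.0],[0.29,0.01,1.11],5.0],[[0.0,0.1,0.0],[0.28,0.01,1.1],5.0],[[-0.1,0.0,0.0],[0.29,0.01,1.11],5.0],[[0.0,0.0,0.0],[0.28,0.01,1.11],5.0],[[0.0,0.1,0.0],[0.29,0.01,1.1],5.0]]
  q [ 0.189   1.2905 -0.463   1.612   1.3916  1.8134  1.7376] marg 0.28 err 0.0
wheel [322.8754 409.0953]
```

drive_tool:
  deltas:
    - [[0,0.1,0],[0.4,0,1.5],5.0]
    - [[0,0.1,0],[0.4,0,1.6],5.0]
    - [[0,0.1,0],[0.4,0,1.5],5.0]
    - [[0,0,0],[0.3,0,1.2],5.0]
    - [[0,0,0],[0.2,0,0.9],5.0]
    - [[0,0,0],[0.2,0,0.6],5.0]
    - [[0,0,0],[0.1,0,0.3],5.0]
    - [[0,0,0],[0,0,0.1],5.0]
    - [[0,0,0],[0,0,0],5.0]
    - [[0,0,0],[0,0,0],5.0]
    - [[0,0,0],[0,0,0],5.0]

```text
clock: 25.85
tool_pos: [0.538, -0.3013, 0.115]
eef_rot: [-0.592, 0.797, 0.072, 0.097]
contact_force: [-0.2, 0.7, -2.8]
opening: 0.661
```

```bash
python3 - <<'E'
from wr import *
st=r.get_state();T=pose(st);print(T[:3,3],st["contact_force"])
print("axis world",T[:3,:3]@[.2427,.0003,.9701],"mid",T[:3,:3]@[-.0055,-.0001,.0004]+T[:3,3])
s=r.snapshot("scene");pickle.dump(s,open("s2.pkl","wb"))
a=cv2.resize(s["color"][130:240,140:300],None,fx=5,fy=5,interpolation=cv2.INTER_CUBIC);cv2.imwrite("pics/s2.png",a[:,:,::-1])
c=cam(s)
for z in(.055,.16): print([proj(c,[.5398+.0*0,-.2944+d,z]).round(1).tolist() for d in(-.03,.03)])
im=s["color"].astype(int)
for rr in range(165,206,5):
    row=im[rr,190:260]; br=[190+i for i in range(70) if 25<row[i,0]-row[i,2]<90 and 90<row[i,0]<200]; print(rr,br[:1],br[-1:],len(br))
E
```

```text
[ 0.538  -0.3013  0.115 ] [-0.2034  0.7193 -2.8282]
axis world [-0.0011 -0.0036 -1.    ] mid [ 0.5396 -0.2962  0.1159]
[[207.0, 202.9], [231.9, 204.5]]
[[198.5, 165.7], [225.5, 167.4]]
165 [197] [250] 12
170 [198] [225] 20
175 [199] [226] 28
180 [201] [234] 21
185 [202] [230] 13
190 [] [] 0
195 [] [] 0
200 [205] [234] 4
205 [207] [208] 2
```

drive_tool:
  deltas:
    - [[0,-0.1,0],[-0.1,0,0.2],5.0]
    - [[0,-0.1,0],[0,0,0.2],5.0]
    - [[0,0,0],[0,0,0.15],5.0]
    - [[0,0,0],[0,0,0.1],5.0]
    - [[0,0,0],[0,0,0],5.0]
    - [[0,0,0],[0,0,0],5.0]
    - [[0,0,0],[0,0,0],5.0]

```text
clock: 26.48
tool_pos: [0.5385, -0.2989, 0.1083]
eef_rot: [-0.592, 0.797, 0.073, 0.098]
contact_force: [0.2, 0.3, -3.4]
opening: 0.667
```

drive_tool:
  deltas:
    - [[0,0,0],[0,0,0.1],5.0]
    - [[0,0,0],[0,0,0.05],5.0]
    - [[0,0,0],[0,0,0],5.0]
    - [[0,0,0],[0,0,0],5.0]

```text
clock: 26.82
tool_pos: [0.5386, -0.2985, 0.1068]
eef_rot: [-0.592, 0.797, 0.073, 0.098]
contact_force: [-0.5, -0.3, -2.4]
opening: 0.662
```

drive_tool:
  deltas:
    - [[0,0,0],[0,0,0.1],5.0]
    - [[0,0,0],[0,0,0],5.0]
    - [[0,0,0],[0,0,0],5.0]

```text
clock: 27.07
tool_pos: [0.5387, -0.2985, 0.1067]
eef_rot: [-0.592, 0.797, 0.072, 0.097]
contact_force: [0.5, 0.9, 2.3]
opening: 0.668
```

drive_tool:
  deltas:
    - [[0,0,0],[0,0,0],6.2]
    - [[0,0,0],[0,0,0],6.8]
    - [[0,0,0],[0,0,0],7.6]
    - [[0,0,0],[0,0,0],8.4]
    - [[0,0,0],[0,0,0],8.6]
    - [[0,0,0],[-0.6,0,0],8.6]
    - [[0,0,0],[-1.5,0,0],8.6]
    - [[0,0,0],[-2.5,0,0],8.6]
    - [[0,0,0],[-2.5,0,0],8.6]
    - [[0,0,0],[-2.5,0,0],8.6]
    - [[0,0,0],[-2.5,0,-1.0],8.6]
    - [[0,0,0],[-1,0,-2],8.6]

```text
clock: 28.07
tool_pos: [0.5745, -0.1775, 0.1653]
eef_rot: [-0.594, 0.795, 0.076, 0.099]
contact_force: [0.4, 1.0, -0.0]
opening: 0.979
```

drive_tool:
  deltas:
    - [[0,0,0],[0,0,-3],8.6]
    - [[0,0,0],[0,0,-3],8.6]
    - [[0,0,0],[0,0,-3],8.6]
    - [[0,0,0],[0,0,-2],8.6]
    - [[0,0,0],[0,0,0],8.6]
    - [[0,0,0],[0,0,0],8.6]
    - [[0,0,0],[0,0,0],8.6]

```text
clock: 28.65
tool_pos: [0.5658, -0.208, 0.2728]
eef_rot: [-0.592, 0.796, 0.074, 0.098]
contact_force: [-0.1, -0.2, -1.2]
opening: 0.977
```

```bash
python3 - <<'E'
from wr import *
st=r.get_state();print(st["tool_pos"],st["contact_force"])
s=r.snapshot("scene");t=r.snapshot("top");S=pickle.load(open("s0.pkl","rb"))
a=cv2.resize(s["color"][130:285,150:510],None,fx=2.2,fy=2.2);b=cv2.resize(t["color"][130:300,150:500],None,fx=1.5,fy=1.5)
b=cv2.copyMakeBorder(b,0,0,0,max(0,a.shape[1]-b.shape[1]),cv2.BORDER_CONSTANT);cv2.imwrite("pics/fin.png",np.vstack([a,b])[:,:,::-1])
# foot top ring centre in top view: calibrate via wheel centre
c=cam(t);im=t["color"].astype(int);im0=S["top"]["color"].astype(int)
print("diff blobs:")
d=(np.abs(im-im0).max(2)>60).astype(np.uint8);
for k in cv2.findContours(d,cv2.RETR_EXTERNAL,cv2.CHAIN_APPROX_NONE)[0]:
    if cv2.contourArea(k)>15: print(cv2.boundingRect(k))
m=((im[...,0]-im[...,2]>15)).astype(np.uint8);m[:165]=0;m[228:]=0;m[:,:395]=0;m[:,:395]=0;m[:,457:]=0
k=max(cv2.findContours(m,cv2.RETR_EXTERNAL,cv2.CHAIN_APPROX_NONE)[0],key=cv2.contourArea);print("beaker sil",cv2.boundingRect(k))
for z,rr in((.16,.0285),(.057,.03)): print(z,[proj(c,np.array([.5398-.004,-.2944-.0026,z])+v).round(1).tolist() for v in([rr,0,0],[-rr,0,0],[0,rr,0],[0,-rr,0])])
E
```

```text
[ 0.5658 -0.208   0.2728] [-0.1374 -0.1957 -1.2041]
diff blobs:
(286, 393, 35, 7)
(280, 375, 61, 25)
(600, 374, 40, 14)
(355, 230, 8, 15)
(194, 211, 4, 14)
(171, 206, 19, 23)
(418, 200, 26, 11)
(396, 192, 7, 8)
(303, 192, 13, 64)
(303, 191, 5, 29)
(413, 178, 23, 24)
(288, 158, 47, 37)
(281, 136, 48, 23)
(288, 133, 99, 242)
(328, 130, 9, 20)
(225, 127, 27, 23)
(287, 113, 37, 20)
(228, 92, 59, 50)
beaker sil (414, 177, 33, 29)
0.16 [[433.9, 178.1], [434.3, 203.8], [421.2, 190.9], [447.1, 191.0]]
0.057 [[424.9, 182.9], [425.3, 207.7], [412.6, 195.2], [437.5, 195.3]]
```

View pics/fin.png

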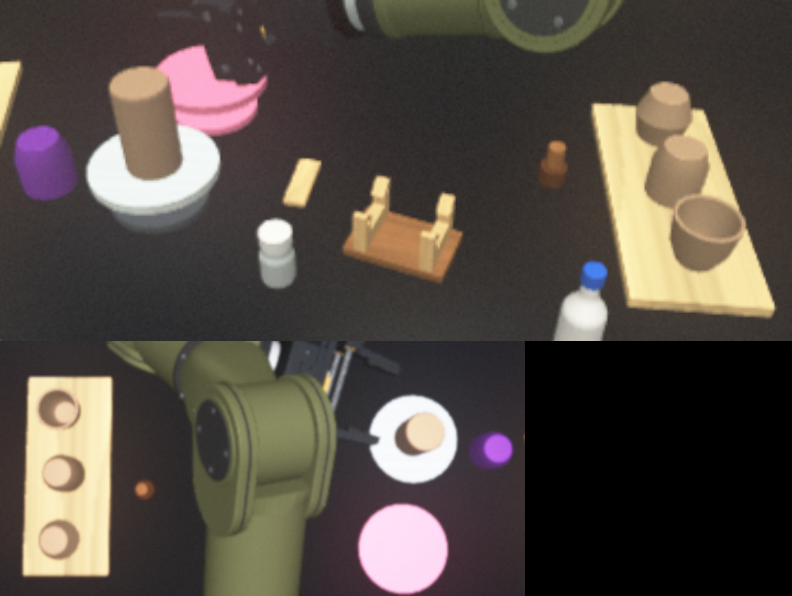

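```bash
python3 -c "
from plant import r
print(r.finish_job(), r.get_state()['clock'])"
```

```text
the job is handed in; nothing more can be done
the job is handed in; nothing more can be done
```

The job is done and handed in. The last clock I read was 28.65 s of the 72 s allowed, with a few camera calls after that. I laid the beaker in the cradle and let go, then stood the cup mouth-down in the beaker's old place. Last, I took the beaker from the cradle and stood it mouth-down on the wheel. Each set-down was stopped at about 2–5 N of contact force.

**Last checks**
- **Beaker on the wheel:** it stands upright. The last top picture agrees with a centred beaker to about 1.5 px (3–4 mm). The arm reading at release put it within about 1 mm of the centre.
- **Cup:** in the last picture it stands mouth-down between the pot and the bowl. At release it was about 1 mm from the middle place.
- **Other things:** the pot, bowl, stamp, slip jar, rib, bottle, pink disc and purple cup look unmoved, judged by eye. The arm hid part of the top picture, so the before-and-after comparison of that picture settled nothing.
- **Robot:** the gripper was open and clear of everything, with the tool at z = 0.27 m.

**What disagreed:** the top camera placed things 4–8 mm short in x compared with the wrist camera. The scene camera gave larger x than the top camera too. I used the wrist views for every grasp and placing. The tool position also swung by several mm for a moment after fast moves, so I let it settle before each contact.

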